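Set and wedge-lock the length stop of a tube labelling cradle

TASK

Set up the labelling cradle for the capped tubes: lay the loose capped tube on the cradle's two rods with its cap towards the end plate, then gently slide the stop bar up to its narrow tip until the tube sits snug, without play, between end plate and stop. Then push the thumb wedge firmly in under its bridge until it jams the bar fast, and let go; leave the shorter open tube where it is.

Things in the scene. Friction and masses are not known exactly. Their poses are not given: they have to be found in the camera images.
- cradle: The labelling cradle, an aluminium fixture screwed to the table: base plate 72 x 262 x 10 mm. Origin on the table under the base; y runs along the cradle from the sliding bar (-y) to the fixed end plate (+y); x points across it, the way the wedge is pushed in; z up. The bar runs at x = 0 between two low guides, 19 mm high, that end at y = 32 mm.
- rods (a point): Tube's place: point midway between two parallel steel rods (8 mm thick, 16 mm between centres, along the cradle's y) at the height of their tops, 25 mm above the table. The rods run from 43 mm on the -y side of this point to the end plate, 43 mm on its +y side. Nothing stands beside the rods above 25 mm. Axes as the cradle's.
- bridge (a point): Middle of the top of the bridge that spans the bar and roofs the wedge, 46 mm above the table (screw heads 3 mm more); 46 mm along the cradle's x, 33 mm along its y. Axes as the cradle's.
- end_plate (a point): Point in the middle of the end plate's inner face (the face the cap rests against), 30 mm above the table; axes as the cradle's. The plate is 52 mm wide, 8 mm thick, its top 52 mm above the table.
- stop_bar (a joint): How far the steel stop bar is slid towards the end plate, in m, 0 to 0.050. It starts drawn back, at 0 to 0.018; it slides along the cradle's +y, rubs with about 2 N and stays where it is left. With the capped tube fully home its face meets the tip at about 0.042.
- stop_face (a point): Point in the middle of the stop's face that meets the tube's tip, 30 mm above the table; axes as the cradle's; moves with the bar.
- stop_head (a point): Middle of the top of the bar's upright head, 58 mm above the table. The head is a steel block 24 mm across the cradle (x), 10 mm thick along it (y), standing up from 22 to 58 mm; take it across its 24 mm from above, or push it from behind. Its front is the stop face.
- wedge (a joint): How far the black thumb wedge is pushed in, in m, 0 to 0.030. It starts slack, at 0 to 0.006, slides along the cradle's +x and down an 8 degree ramp (1 mm down for 7 mm in), and rubs with about 1.5 N. Its flat underside meets the bar at about 0.018; from there it jams ever harder and it stays jammed when let go. A push of 10 to 20 N jams it well.
- wedge_tab (a point): Middle of the rear face (-x side of the cradle) of the wedge's thumb tab, the face to push, about 48 mm above the table. The tab is 18 mm wide (y), 10 mm thick (x) and its top is 12 mm above this point; at slack it stands some 30 mm out from the bridge. Moves with the wedge.
- tube_capped: Orange tapered tube with a cap, lying on the table, 98 mm long, about 20 g. Origin on the table under its middle while it lies as at the start, axis 8 mm above it; its +y axis points from the cap end to the narrow tip. 20 mm thick at the cap, 14 mm at the tip, about 17 mm in the middle. It starts with its cap pointing away from the robot and somewhat to its left.
- tube_cap (a point): Centre of the flat outer face of the tube's cap (20 mm across).
- tube_tip (a point): Centre of the tube's narrow tip face (14 mm across). Laid on the rods, the cap's centre is about 33 mm and the tip's about 29 mm above the table.
- tube_open: The other orange tapered tube, without a cap and 91 mm long, lying like the capped one; the two may have changed places. Not to be used or moved.
- crate_right: Big grey crate full of tubes behind the middle of the table front, 600 mm along x, 400 mm along y, rim 175 mm above the table; origin under its middle. It stands between the tubes' start and the cradle: keep the hand in front of it or above it.
There are look-alikes about, which are no part of the job. What is shaped like the tube_capped but green is not meant.

How it is judged (in metres and radians):
On the way, in this order (a step that is already met when the one before it is completed fails the run):
1. the capped tube lies on the two rods, its cap towards the end plate, let go (x of tube_cap in the frame of end_plate between -0.005 and 0.005 m and x of tube_tip in the frame of end_plate between -0.005 and 0.005 m and y of tube_cap in the frame of end_plate between -0.04 and 0.003 m and z of tube_cap in the frame of end_plate below 0.006 m and z of tube_tip in the frame of end_plate below 0.003 m and contact force between the fingers and tube_capped below 0.1 N), for 0.2 s.
2. the tube sits snug between end plate and stop, the wedge still slack (y of tube_cap in the frame of end_plate above -0.003 m and y of tube_tip in the frame of stop_face below 0.003 m and contact force between wedge and stop_bar below 1 N), for 0.2 s.
At the end, for the whole second after the job is handed in: The capped tube lies at rest on both rods (cap and tip centres within 5 mm of the middle line), its cap within 3 mm of the end plate and its tip within 3 mm of the stop face, and the wedge, let go, still bears on the bar with more than 6 N (x of tube_cap in the frame of end_plate between -0.005 and 0.005 m and x of tube_tip in the frame of end_plate between -0.005 and 0.005 m and z of tube_cap in the frame of end_plate below 0.006 m and z of tube_tip in the frame of end_plate below 0.003 m and y of tube_cap in the frame of end_plate above -0.003 m and y of tube_tip in the frame of stop_face below 0.003 m and contact force between wedge and stop_bar above 6 N and linear speed of tube_capped below 0.02 m/s); the robot touches nothing.
It fails at once if the tube crushed between stop and end plate (more than 30 N) (contact force between stop_bar and tube_capped above 30 N).
It fails at once if the open tube moved by more than 30 mm (distance of tube_open from where it was at the start of the episode above 0.03 m).
It also fails if it takes over 58 s, if anything falls off the work surface, if the arm or the gripper's body presses on something with over 40 N, if the wrist force passes 120 N, or if a joint passes its speed limit or range.

ROBOT

A 6-joint arm with a two-finger parallel gripper is mounted at the origin on a cart in front of the work surface, level with it; the furniture and walls round the work are solid. World frame = base frame: x ahead of the robot, y to its left, z up, the work surface at z = 0. Lengths are in m, angles in degrees, forces in N, time in s.
With the tool pointing down it reaches from about 0.4 to 0.825 m from the base axis. Payload 7 kg.
Tool frame: the origin (TCP) lies midway between the tips of the shut fingers; the grasp point (between the pads) lies 19 mm behind it; x points along the fingers, z is the direction in which the jaws open and shut, and the axes are right-handed (so a half turn about x gives the same grasp; the last joint's range is limited). The gripper opens to 88 mm and grips with 3 to 60 N. Pads are 19 mm wide; open, the fingers measure 130 mm over their backs; the gripper's body (78 mm by 193 mm) begins 47 mm behind the grasp point.
Start: joints at [81.423, 20.546, 0.682, 0, -70.136, -16.507], TCP at [0.286, 0.611, 0.227] pointing down, gripper open.
Joint ranges: [-176.03, 176.03], [-82.01, 121.73], [-58.28, 71.71], [-173.87, 95.51], [-174.79, -0.11], [-173.66, 173.66]. Speed limits (degrees/s): [136.94, 136.94, 172.46, 180, 180, 180].

INTERFACE

Orientations are given as [roll, pitch, yaw] about the fixed x, y, z axes, in that order (R = Rz(yaw) Ry(pitch) Rx(roll)).
In Python, from plant import get_state, capture, close_job gives the robot as it stands.
- The arm moves only by the tool play_rows, never from a script. Its argument "series" is one flat list of numbers, 4 for each row, row after row: the shift along the tool's x, y, z in m, then the turn about the tool's x in rad. In form: [tx, ty, tz, spin, tx, ty, tz, spin, ...]. A call has exactly 5 rows; each row shifts and turns the commanded pose from where the row before left it, along the tool's axes as they then stand; what a row does not reach is not made up. A row lasts 1/12 s, in which the tool goes at most 41.7 mm and 7.16 degrees, less where a joint would pass 70% of its speed; a pose out of reach is approached as far as the arm can. A call is refused whole if a number of a shift passes 0.0417 or a number of a turn 0.125, either way. A call with a gripper value outside its range is refused whole. "jaw" is the opening in per cent of the stroke, from 0 (shut) to 100 (fully open), set as the call begins (left out, the last holds). The fingers move at their own pace and stop on an object; "squeeze" is the grip in N (left out, the last holds). Time passes only in rows, so rows that do not move let the fingers close, or fill a call up. It gives the time, the measured TCP pose, the force and the opening at its end, in the units of the state.
- get_state(): the state, without advancing time (a new reading comes with each control period).
- capture(name): name is "side" or "top"; returns a dict with "img" (420x560x3 uint8, blue, green, red), "K" (3x3 intrinsics, pixels), "k1" (the pictures are not rectified: a ray, as slopes to the right and down, at radius r is drawn at 1 + k1 r^2 times it, then the intrinsics apply), "world_from_camera" (4x4, takes a point from camera to world coordinates). Camera axes: x right, y down, z forward; pixel columns grow to the right and rows downward; lengths in m; the calibration is good to about 2 mm. A picture is of the moment at which its call begins. There is no depth.
- close_job(): hands the job in, once; it reports no verdict.
The state is a dict: "time_s": time; "joints": joint angles; "qd": joint speeds; "joint_torque": joint torques, N m; "tcp_pos": TCP position; "eef_rot": TCP orientation; "contact_force": force on the tool from outside, world axes, zero at the start; "moment": the same for the moment, N m; "gripper_width": finger opening in m.
Only numpy, scipy, OpenCV 4.12 (cv2) and the standard library are available. Lean on these libraries where they do the work, as an engineer would, in place of code of your own. Each camera call takes 0.05 s, during which the arm holds its last target.

## Working session

There is one attempt and no reset: what is moved stays moved. The work goes in short steps, Python scripts to look and compute and a tool call to move; the robot and the scene stay as the last step left them, time stands still between calls to the robot, and variables do not carry over. Pictures are saved under pics/ and viewed, and the job is handed in when it is done.

Besides the shell and the picture viewer there is one more tool, called after "Request:" as a command line: name --argument value ..., lists and objects as JSON in quotes. play_rows: Moves the arm, as the interface text tells. Its arguments: {"type":"object","properties":{"series":{"type":"array","items":{"type":"number"}},"jaw":{"type":"number"},"squeeze":{"type":"number"}},"required":["series"]}

```bash
ls; mkdir -p pics; python3 - <<'E'
from plant import get_state,capture
import cv2,numpy as np,pickle
print(get_state())
for n in('side','top'):
    c=capture(n); cv2.imwrite(f'pics/{n}0.png',c['img']); pickle.dump(c,open(f'{n}0.pkl','wb'))
    print(n,c['K'],c['k1'],np.round(c['world_from_camera'],4))
E
```

```text
pics
{'time_s': 0.0, 'joints': array([ 8.14232732e+01,  2.05918467e+01,  6.34391788e-01, -1.99992600e-02,
       -7.01384618e+01, -1.65074009e+01]), 'qd': array([-0.00358756, -0.04368981,  0.10897855,  0.03878105,  0.0290366 ,
       -0.06140459]), 'joint_torque': array([-1.51809985e-03, -5.82716274e+01,  2.93045425e+01,  6.99707955e+00,
        6.85101666e-03, -1.68971201e-04]), 'tcp_pos': array([0.28597583, 0.61087395, 0.22562315]), 'eef_rot': array([   5.41896235,   89.90225742, -109.67197585]), 'contact_force': array([-0.52503931, -0.00868075,  0.5220494 ]), 'moment': array([ 0.07570498, -0.02505407,  0.02454723]), 'gripper_width': 0.0879114383456589}
side [[451.5781362    0.         276.60290653]
 [  0.         451.5781362  214.74216811]
 [  0.           0.           1.        ]] -0.1484058520197823 [[-0.9355 -0.1425  0.3234 -0.0071]
 [-0.3532  0.3464 -0.8691  1.6737]
 [ 0.0118 -0.9272 -0.3744  0.7504]
 [ 0.      0.      0.      1.    ]]
top [[447.09708411   0.         280.94531668]
 [  0.         447.09708411 212.38296176]
 [  0.           0.           1.        ]] -0.028471828617130664 [[-3.6200e-02 -9.7840e-01  2.0350e-01  3.0830e-01]
 [-9.9930e-01  3.5500e-02 -7.1000e-03  1.1680e-01]
 [-3.0000e-04 -2.0360e-01 -9.7910e-01  1.3678e+00]
 [ 0.0000e+00  0.0000e+00  0.0000e+00  1.0000e+00]]
```

View pics/side0.png

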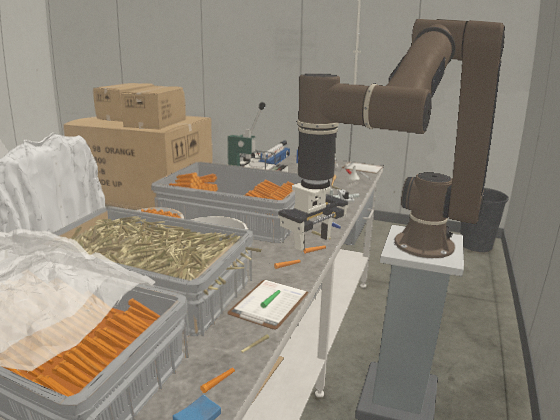

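View pics/top0.png

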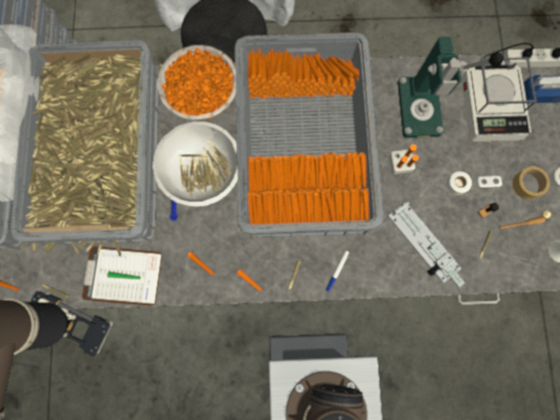

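```bash
python3 - <<'E'
import cv2
t=cv2.imread('pics/top0.png'); s=cv2.imread('pics/side0.png')
a=cv2.resize(t[190:300,375:480],None,fx=5,fy=5,interpolation=cv2.INTER_CUBIC)
b=cv2.resize(t[240:300,170:290],None,fx=6,fy=6,interpolation=cv2.INTER_CUBIC)
c=cv2.resize(s[140:290,230:370],None,fx=4,fy=4,interpolation=cv2.INTER_CUBIC)
cv2.imwrite('pics/a.png',a);cv2.imwrite('pics/b.png',b);cv2.imwrite('pics/c.png',c)
E
```

```text
(no output)
```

View pics/a.png

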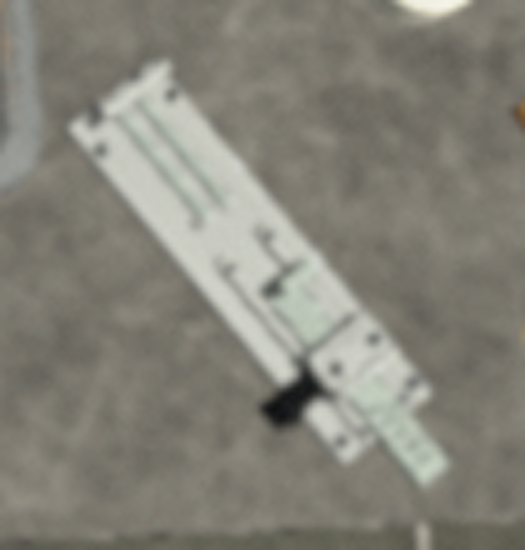

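View pics/b.png

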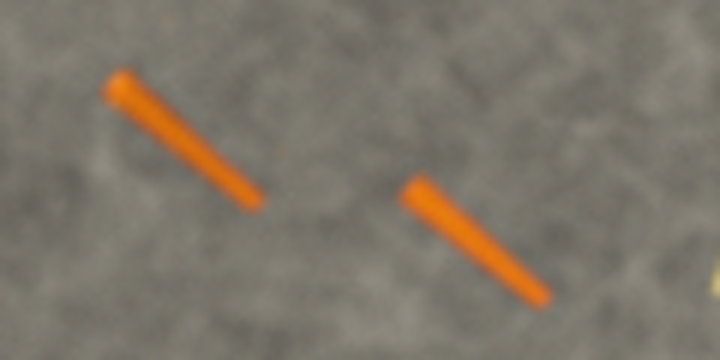

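View pics/c.png

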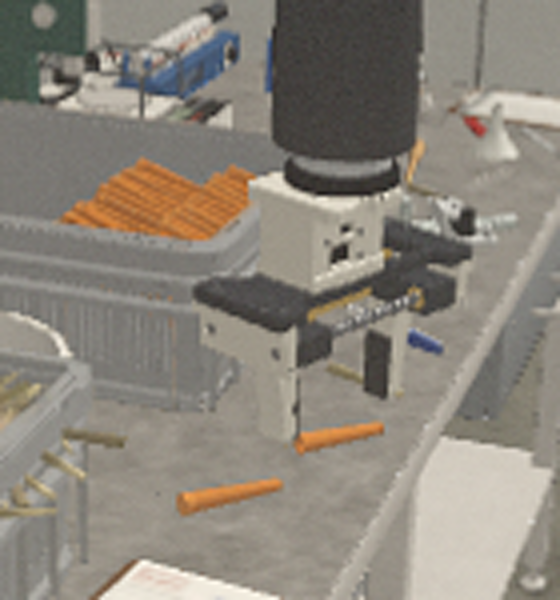

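```bash
cat > h.py <<'E'
import cv2,numpy as np,pickle
def load(n): return pickle.load(open(n,'rb'))
def dist(c): return np.array([c['k1'],0,0,0,0.])
def plane(c,uv,z):
    uv=np.array(uv,float).reshape(-1,1,2)
    n=cv2.undistortPoints(uv,c['K'],dist(c)).reshape(-1,2)
    W=c['world_from_camera']; d=np.c_[n,np.ones(len(n))]@W[:3,:3].T; o=W[:3,3]
    return o+d*((z-o[2])/d[:,2])[:,None]
def proj(c,P):
    M=np.linalg.inv(c['world_from_camera'])
    return cv2.projectPoints(np.array(P,float).reshape(-1,1,3),cv2.Rodrigues(M[:3,:3])[0],M[:3,3],c['K'],dist(c))[0].reshape(-1,2)
def orange(img,box,smin=150):
    h=cv2.cvtColor(img,cv2.COLOR_BGR2HSV); m=((h[...,0]<22)&(h[...,1]>smin)&(h[...,2]>100)).astype(np.uint8)
    k=np.zeros_like(m);x0,y0,x1,y1=box;k[y0:y1,x0:x1]=1
    return m*k
E
python3 - <<'E'
from h import *
for nm,boxes in (('top0.pkl',[(180,245,225,280),(230,262,270,300)]),('side0.pkl',[(272,257,302,270),(302,243,328,255)])):
    c=load(nm)
    for b in boxes:
        # soft: upscaled
        x0,y0,x1,y1=b
        big=cv2.resize(c['img'],None,fx=6,fy=6,interpolation=cv2.INTER_CUBIC)
        m=orange(big,[6*v for v in b],130)
        ys,xs=np.nonzero(m); uv=np.c_[(xs+.5)/6-.5,(ys+.5)/6-.5]
        P=plane(c,uv,0.009)[:,:2]
        r=cv2.fitLine(P.astype(np.float32),cv2.DIST_L2,0,.01,.01).ravel(); d=r[:2]; d=d if d[0]<0 else -d
        t=(P-r[2:])@d; n=(P-r[2:])@[-d[1],d[0]]
        lo,hi=t.min(),t.max()
        print(nm,'n',len(P),'len',hi-lo,'cen',r[2:]+d*(lo+hi)/2,'dir(cap->tip)',d,np.degrees(np.arctan2(d[1],d[0])),
          'w', [round(1000*np.ptp(n[abs(t-(lo+f*(hi-lo)))<.004]),1) for f in (.04,.12,.2,.35,.5,.65,.8,.95)])
E
```

```text
top0.pkl n 5851 len 0.10190067652011348 cen [0.44206388 0.35740343] dir(cap->tip) [-0.6625128 -0.7490506] -131.49179 w [np.float64(19.2), np.float64(18.9), np.float64(17.4), np.float64(16.3), np.float64(15.2), np.float64(13.6), np.float64(13.3), np.float64(12.3)]
top0.pkl n 5450 len 0.09240169624166635 cen [0.38607666 0.21068913] dir(cap->tip) [-0.6635893  -0.74809706] -131.57419 w [np.float64(18.2), np.float64(18.0), np.float64(17.5), np.float64(16.0), np.float64(15.4), np.float64(14.3), np.float64(13.0), np.float64(12.4)]
side0.pkl n 3571 len 0.10396334552655923 cen [0.44237085 0.35871154] dir(cap->tip) [-0.6811901  -0.73210657] -132.9367 w [np.float64(27.5), np.float64(33.2), np.float64(32.0), np.float64(29.7), np.float64(27.2), np.float64(24.6), np.float64(21.2), np.float64(17.8)]
side0.pkl n 2786 len 0.10051762681045018 cen [0.38664002 0.2129115 ] dir(cap->tip) [-0.6653836 -0.7465016] -131.71175 w [np.float64(21.2), np.float64(26.8), np.float64(33.3), np.float64(30.7), np.float64(30.0), np.float64(25.3), np.float64(22.1), np.float64(18.5)]
```

```bash
python3 - <<'E'
import cv2,numpy as np
t=cv2.imread('pics/top0.png'); s=cv2.imread('pics/side0.png')
R=lambda i,f:cv2.resize(i,None,fx=f,fy=f,interpolation=cv2.INTER_CUBIC)
a=R(s[360:400,190:250],6); b=R(s[240:280,265:335],8)[:320,:560]
o=np.zeros((580,560,3),np.uint8);o[:240,:360]=a;o[250:570]=b
cv2.imwrite('pics/d.png',o)
E
```

```text
(no output)
```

View pics/d.png

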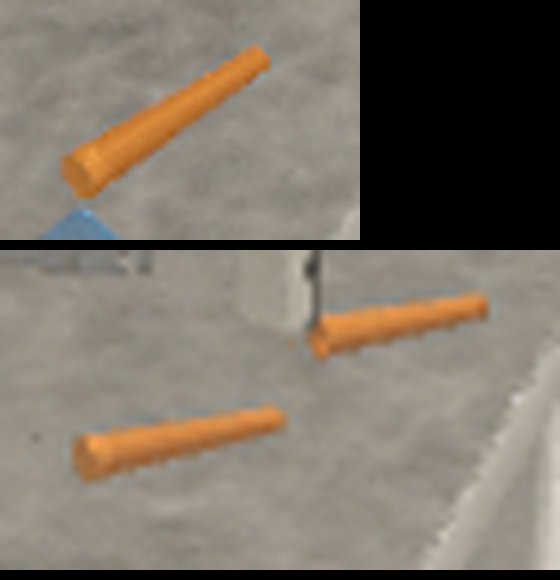

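```bash
python3 - <<'E'
from h import *
c=load('side0.pkl'); print(plane(c,[(204,388),(234,369)],.009))
c=load('top0.pkl'); print(plane(c,[(0,282),(17,290)],.009))
E
```

```text
[[0.41435729 1.00008408 0.009     ]
 [0.37899015 0.91533423 0.009     ]]
[[0.40543323 0.96932038 0.009     ]
 [0.37972523 0.91460241 0.009     ]]
```

```bash
python3 - <<'E'
from h import *
c=load('top0.pkl'); x0,y0=375,190; f=7
cr=c['img'][y0:300,x0:480]
big=cv2.resize(cr,None,fx=f,fy=f,interpolation=cv2.INTER_CUBIC)
g=cv2.cvtColor(big,cv2.COLOR_BGR2GRAY)
L=cv2.createLineSegmentDetector(0).detect(g)[0].reshape(-1,4)
vis=big.copy()
for i,l in enumerate(L):
    ln=np.hypot(l[2]-l[0],l[3]-l[1])
    if ln<60: continue
    uv=((l.reshape(2,2)+.5)/f-.5)+[x0,y0]
    P=plane(c,uv,.010)[:,:2]; d=P[1]-P[0]; 
    print(i,l.round(0),P.round(4).tolist(),round(np.linalg.norm(d),4),round(np.degrees(np.arctan2(d[1],d[0]))%180,2))
    cv2.line(vis,tuple(int(v) for v in l[:2]),tuple(int(v) for v in l[2:]),(0,0,255),1); cv2.putText(vis,str(i),tuple(int(v) for v in (l[:2]+l[2:])/2),0,.5,(255,0,0),1)
cv2.imwrite('pics/e.png',vis[:, :735]); print(vis.shape)
E
```

```text
0 [425. 503. 467. 557.] [[0.4211, -0.3569], [0.3972, -0.3729]] 0.0287 33.74
1 [366. 568. 419. 526.] [[0.3939, -0.3281], [0.411, -0.3534]] 0.0306 124.17
11 [550.   4. 608.  22.] [[0.6424, -0.4371], [0.6329, -0.4628]] 0.0274 69.66
12 [134. 226. 389. 535.] [[0.5481, -0.2404], [0.4078, -0.3397]] 0.172 35.29
25 [508. 431. 256. 130.] [[0.4511, -0.3968], [0.5892, -0.2988]] 0.1694 35.37
38 [532. 607. 592. 681.] [[0.3747, -0.3987], [0.3419, -0.4212]] 0.0397 34.6
(770, 735, 3)
```

View pics/e.png

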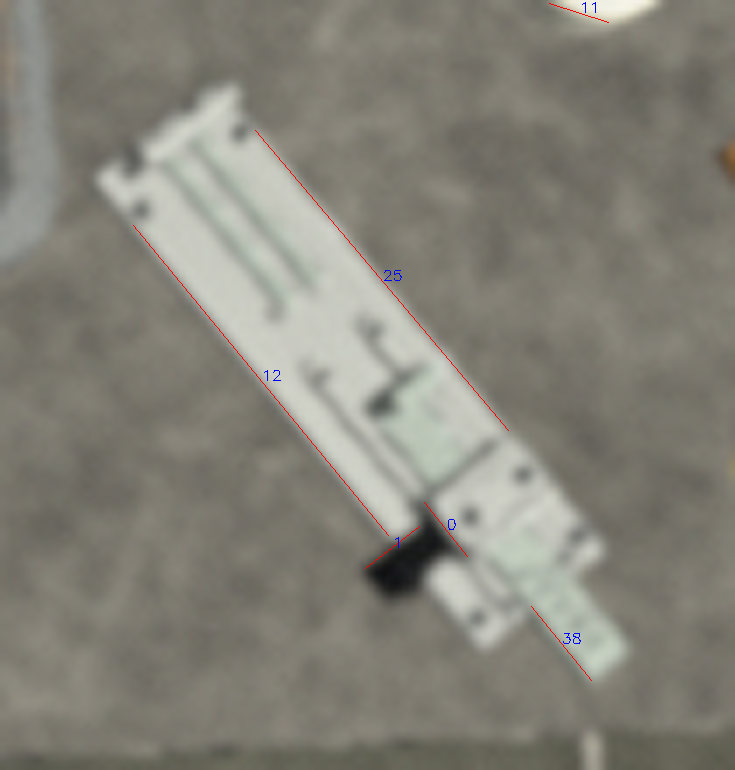

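```bash
cat >> h.py <<'E'
from scipy.spatial.transform import Rotation as Ro
def Rt(s): return Ro.from_euler('xyz',s['eef_rot'],degrees=True).as_matrix()
def plan(s,target,jawdir=None):
    R=Rt(s); d=R.T@(np.array(target)-s['tcp_pos']); out=['shift tool',d.round(4)]
    if jawdir is not None:
        # spin about tool x so that z axis is along +-jawdir (world angle deg)
        a=np.radians(jawdir); j=R.T@np.array([np.cos(a),np.sin(a),0])
        # rotating by phi about x: z -> (0,-sin phi,cos phi)
        p=np.arctan2(-j[1],j[2]); p=(p+np.pi/2)%np.pi-np.pi/2
        out+=['spin',round(p,4)]
    return out
E
python3 - <<'E'
from h import *
from plant import get_state
s=get_state(); print(Rt(s).round(4)); print(plan(s,[.442,.3578,.15],48.4-90))
c=load('top0.pkl'); print('crate rim',plane(c,[(237,37),(367,35),(382,226),(241,233)],.175).round(3)); print('left crate',plane(c,[(155,235),(150,40)],.175).round(3))
E
```

```text
[[-5.000e-04  9.056e-01 -4.240e-01]
 [-1.400e-03 -4.240e-01 -9.056e-01]
 [-1.000e+00  1.000e-04  1.500e-03]]
['shift tool', array([0.076 , 0.2486, 0.163 ]), 'spin', np.float64(-1.2826)]
crate rim [[ 1.095  0.22   0.175]
 [ 1.088 -0.168  0.175]
 [ 0.509 -0.164  0.175]
 [ 0.503  0.218  0.175]]
left crate [[0.506 0.451 0.175]
 [1.096 0.48  0.175]]
```

Request:
play_rows --series '[0.005, 0, 0, 0.124, 0.005, 0, 0, 0.124, 0.005, 0, 0, 0.124, 0.005, 0, 0, 0.124, 0.005, 0, 0, 0.124]' --jaw 60

```text
time_s: 0.52
tcp_pos: [0.2861, 0.611, 0.2008]
eef_rot: [40.1, 89.9, -110.9]
contact_force: [0.2, 0.5, -0.4]
gripper_width: 0.06
```

Request:
play_rows --series '[0, 0, 0, 0.124, 0, 0, 0, 0.124, 0, 0, 0, 0.124, 0, 0, 0, 0.124, 0, 0, 0, 0.124]'

```text
time_s: 0.93
tcp_pos: [0.2861, 0.611, 0.201]
eef_rot: [76.9, 89.9, -109.6]
contact_force: [0.1, 0.3, -0.1]
gripper_width: 0.0524
```

Request:
play_rows --series '[0, 0, 0, 0.124, 0, 0, 0, 0.124, 0, 0, 0, 0.124, 0, 0, 0, 0.124, 0, 0, 0, 0.123]'

```text
time_s: 1.35
tcp_pos: [0.2861, 0.611, 0.201]
eef_rot: [112.4, 89.9, -109.6]
contact_force: [-0.7, 0.7, 0.2]
gripper_width: 0.0527
```

```bash
python3 - <<'E'
from h import *
from plant import get_state
s=get_state(); print(s['time_s'],s['joints'].round(1),s['tcp_pos'],Rt(s).round(4)); print(plan(s,[.442,.3578,.1],48.4-90))
E
```

```text
1.35 [  81.4   21.4   -1.4   -0.   -67.2 -123.4] [0.28605941 0.61103427 0.20100199] [[-3.000e-04 -6.685e-01 -7.437e-01]
 [-9.000e-04 -7.437e-01  6.685e-01]
 [-1.000e+00  9.000e-04 -4.000e-04]]
['shift tool', array([ 0.1012,  0.084 , -0.2852]), 'spin', np.float64(-0.0062)]
```

Request:
play_rows --series '[0, 0.0105, -0.0357, 0, 0, 0.0105, -0.0357, 0, 0, 0.0105, -0.0357, 0, 0, 0.0105, -0.0357, 0, 0, 0.0105, -0.0357, 0]' --jaw 55

```text
time_s: 1.77
tcp_pos: [0.3852, 0.4518, 0.2012]
eef_rot: [100.8, 90.0, -120.8]
contact_force: [-0.3, 0.8, 0.2]
gripper_width: 0.0483
```

Request:
play_rows --series '[0.015, 0.0105, -0.0357, 0, 0.015, 0.0105, -0.0357, 0, 0.02, 0.0105, -0.0357, 0, 0.025, 0, 0, 0, 0.025, 0, 0, 0]'

```text
time_s: 2.18
tcp_pos: [0.4448, 0.3573, 0.1013]
eef_rot: [-76.5, 89.9, 61.8]
contact_force: [0.0, 1.1, -0.1]
gripper_width: 0.0479
```

```bash
python3 - <<'E'
from h import *
from plant import get_state,capture
s=get_state(); print(s['time_s'],s['joints'].round(1),s['tcp_pos'],Rt(s).round(4)); print(plan(s,[.442,.3578,.002],48.4-90))
for n in('side','top'):
    c=capture(n); cv2.imwrite(f'pics/{n}1.png',c['img']); pickle.dump(c,open(f'{n}1.pkl','wb'))
c=load('side1.pkl');t=load('top1.pkl')
R=lambda i,f:cv2.resize(i,None,fx=f,fy=f,interpolation=cv2.INTER_CUBIC)
cv2.imwrite('pics/f.png',R(c['img'][180:290,230:340],5)); cv2.imwrite('pics/g.png',R(c['img'][130:260,300:400],5))
E
```

```text
2.1833 [  58.4   17.3  -22.1   -0.   -50.6 -100.2] [0.44477163 0.35733703 0.1013361 ] [[ 5.000e-04 -6.663e-01 -7.457e-01]
 [ 8.000e-04 -7.457e-01  6.663e-01]
 [-1.000e+00 -9.000e-04  2.000e-04]]
['shift tool', array([0.0993, 0.0016, 0.0024]), 'spin', np.float64(-0.0032)]
```

View pics/f.png

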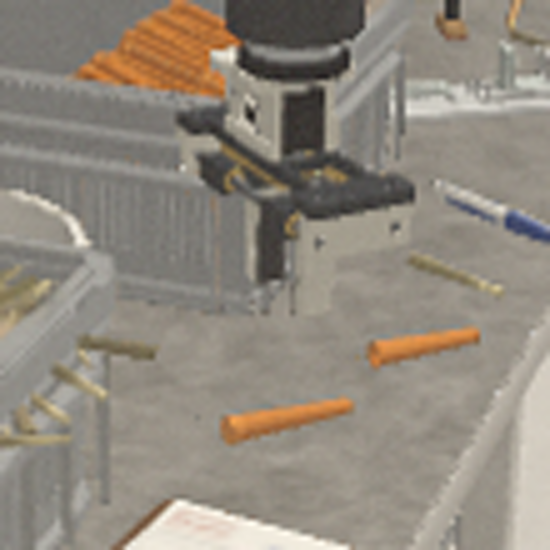

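View pics/side1.png

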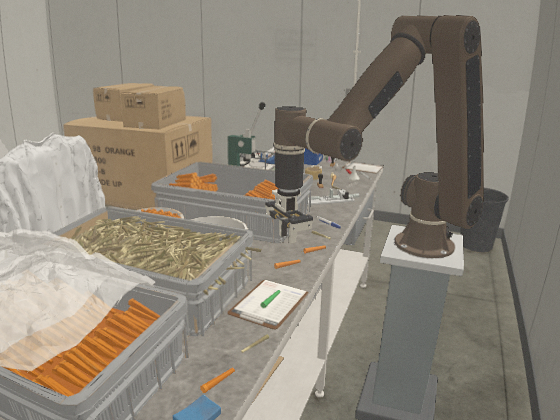

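Request:
play_rows --series '[0.025, 0.0016, 0.0024, 0, 0.025, 0, 0, 0, 0.022, 0, 0, 0, 0.016, 0, 0, 0, 0.01, 0, 0, 0]'

```text
time_s: 2.7
tcp_pos: [0.4405, 0.36, 0.0032]
eef_rot: [103.7, 89.9, -117.9]
contact_force: [-0.3, -0.2, 0.8]
gripper_width: 0.0483
```

Request:
play_rows --series '[0, 0, 0, 0, 0, 0, 0, 0, 0, 0, 0, 0, 0, 0, 0, 0, 0, 0, 0, 0]' --jaw 0 --squeeze 10

```text
time_s: 3.12
tcp_pos: [0.4413, 0.3604, 0.005]
eef_rot: [-82.6, 89.9, 55.8]
contact_force: [-0.1, 0.3, -0.0]
gripper_width: 0.0202
```

Request:
play_rows --series '[0, 0, 0, 0, 0, 0, 0, 0, 0, 0, 0, 0, 0, 0, 0, 0, 0, 0, 0, 0]'

```text
time_s: 3.53
tcp_pos: [0.4413, 0.3603, 0.0048]
eef_rot: [-89.2, 89.9, 49.2]
contact_force: [-0.4, -1.0, 6.5]
gripper_width: 0.0174
```

Request:
play_rows --series '[-0.005, 0, 0, 0, -0.015, 0, 0, 0, -0.025, 0, 0, 0, -0.035, 0, 0, 0, -0.04, 0, 0, 0]'

```text
time_s: 3.95
tcp_pos: [0.4399, 0.3584, 0.1238]
eef_rot: [94.7, 89.8, -126.9]
contact_force: [0.1, 0.4, 0.1]
gripper_width: 0.0168
```

```bash
python3 - <<'E'
from h import *
from plant import get_state,capture
s=get_state(); print(s['time_s'],s['joints'].round(1),s['tcp_pos'],s['contact_force'],s['gripper_width'],Rt(s).round(4))
n='side'
c=capture(n); pickle.dump(c,open(f'{n}2.pkl','wb'))
R=lambda i,f:cv2.resize(i,None,fx=f,fy=f,interpolation=cv2.INTER_CUBIC)
cv2.imwrite('pics/f2.png',R(c['img'][180:290,230:340],5)); cv2.imwrite('pics/g2.png',R(c['img'][150:220,290:390],7))
E
```

```text
3.95 [  58.9   15.7  -20.8   -0.   -53.7 -100.5] [0.43991644 0.3583848  0.12383295] [0.05591067 0.3746793  0.09167045] 0.016762980534034147 [[-2.300e-03 -6.641e-01 -7.476e-01]
 [-3.100e-03 -7.476e-01  6.642e-01]
 [-1.000e+00  3.900e-03 -3.000e-04]]
```

View pics/f2.png

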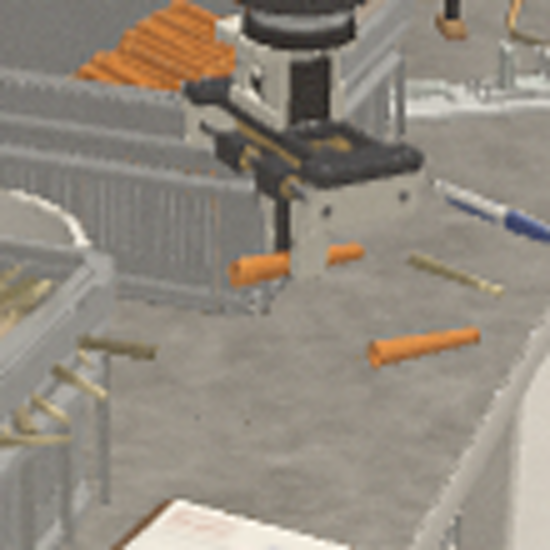

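View pics/g2.png

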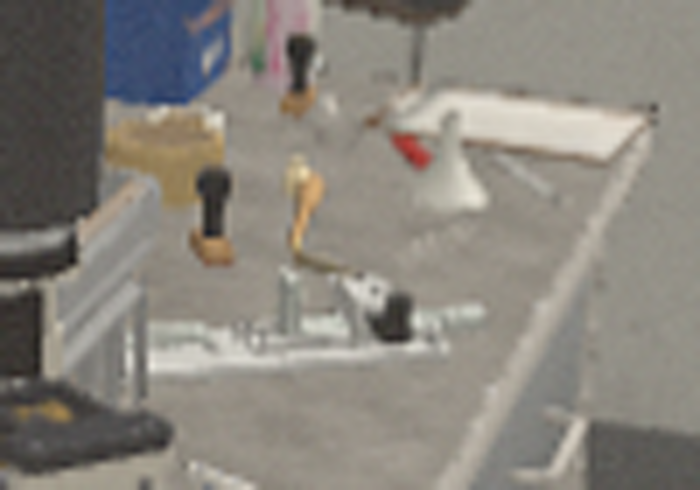

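```bash
cat >> h.py <<'E'
TH=np.radians(35.33); U=np.array([np.cos(TH),np.sin(TH)]); X=np.array([np.sin(TH),-np.cos(TH)])
X0=.5488
def cr(P): P=np.atleast_2d(P); return np.c_[P[:,:2]@X-X0,P[:,:2]@U]
def un(x,y,z): return np.r_[X*(x+X0)+U*y,z]
E
python3 - <<'E'
from h import *
s=load('side2.pkl'); t=load('top0.pkl')
pe=lambda p:((np.array(p)+.5)/7-.5)+[375,190]
ps=lambda p:((np.array(p)+.5)/7-.5)+[290,150]
print('side head top',cr(plane(s,[ps((283,268)),ps((297,268))],.058)).round(4))
print('side wedge tab L,R top',cr(plane(s,[ps((378,292)),ps((412,294))],.060)).round(4))
print('base corners z10: farL nearL nearR farR',cr(plane(t,[pe((98,180)),pe((487,650)),pe((607,548)),pe((240,85))],.010)).round(4))
print('plate top z52',cr(plane(t,[pe((240,85)),pe((195,105))],.052)).round(4))
print('rod near ends z25',cr(plane(t,[pe((277,310)),pe((315,288))],.023)).round(4),'far',cr(plane(t,[pe((160,158)),pe((190,140))],.023)).round(4))
print('guide ends z19',cr(plane(t,[pe((310,370)),pe((365,325))],.019)).round(4))
print('green block z58',cr(plane(t,[pe((435,358)),pe((380,405)),pe((425,490)),pe((495,440))],.058)).round(4))
print('green block z20',cr(plane(t,[pe((435,358)),pe((380,405)),pe((425,490)),pe((495,440))],.020)).round(4))
print('bridge z46',cr(plane(t,[pe((495,440)),pe((425,495)),pe((470,515)),pe((523,475))],.046)).round(4))
print('wedge tab z60',cr(plane(t,[pe((368,570)),pe((390,600)),pe((440,560)),pe((415,528))],.060)).round(4))
E
```

```text
side head top [[0.0172 0.1806]
 [0.0151 0.171 ]]
side wedge tab L,R top [[-0.0501  0.1378]
 [-0.059   0.1166]]
base corners z10: farL nearL nearR farR [[-0.035   0.3334]
 [-0.0346  0.073 ]
 [ 0.0361  0.0739]
 [ 0.0435  0.3279]]
plate top z52 [[0.0278 0.3276]
 [0.0065 0.3327]]
rod near ends z25 [[-0.0142  0.2416]
 [ 0.0053  0.2388]] far [[-0.011   0.3242]
 [ 0.0048  0.3223]]
guide ends z19 [[-0.0187  0.2125]
 [ 0.0134  0.2128]]
green block z58 [[ 0.0139  0.1871]
 [-0.0179  0.1863]
 [-0.0265  0.1476]
 [ 0.011   0.1454]]
green block z20 [[ 0.0278  0.1833]
 [-0.0049  0.1824]
 [-0.0137  0.1427]
 [ 0.0249  0.1404]]
bridge z46 [[ 0.0154  0.1438]
 [-0.0238  0.1445]
 [-0.0142  0.1264]
 [ 0.015   0.1254]]
wedge tab z60 [[-0.0682  0.1374]
 [-0.069   0.1224]
 [-0.0415  0.1221]
 [-0.041   0.1385]]
```

Request:
play_rows --series '[-0.035, 0, 0, 0, -0.035, 0, 0, 0, -0.035, 0, 0, 0, -0.035, 0, 0, 0, -0.025, 0, 0, 0]'

```text
time_s: 4.42
tcp_pos: [0.4412, 0.3598, 0.2926]
eef_rot: [-89.0, 89.8, 49.4]
contact_force: [0.5, 0.7, 0.1]
gripper_width: 0.0169
```

```bash
python3 - <<'E'
from h import *
from plant import get_state
s=get_state(); print(s['time_s'],s['joints'].round(1),s['tcp_pos'],s['gripper_width'])
print(un(0,.2655,.2),plan(s,un(0,.2655,.2),-54.67))
s2=dict(s); s2['eef_rot']=(Ro.from_matrix(Rt(s))*Ro.from_rotvec([.228,0,0])).as_euler('xyz',degrees=True); print(plan(s2,un(0,.2655,.2),-54.67))
E
```

```text
4.4167 [  58.9    8.4   -7.     0.   -74.4 -100.5] [0.44122783 0.35984743 0.29263724] 0.01685738063547114
[ 0.53396691 -0.29419557  0.2       ] ['shift tool', array([ 0.0911,  0.4279, -0.5035]), 'spin', np.float64(0.2283)]
['shift tool', array([ 0.0911,  0.303 , -0.5872]), 'spin', np.float64(0.0003)]
```

Request:
play_rows --series '[0, 0, 0, 0.114, 0, 0, 0, 0.114, 0, 0.008, -0.015, 0, 0, 0.014, -0.028, 0, 0, 0.015, -0.029, 0]'

```text
time_s: 4.83
tcp_pos: [0.4519, 0.2787, 0.2882]
eef_rot: [98.0, 89.9, -136.5]
contact_force: [1.2, -0.2, -0.6]
gripper_width: 0.017
```

Request:
play_rows --series '[0, 0.015, -0.029, 0, 0, 0.015, -0.029, 0, 0, 0.015, -0.029, 0, 0, 0.015, -0.029, 0, 0, 0.015, -0.029, 0]'

```text
time_s: 5.25
tcp_pos: [0.4744, 0.1158, 0.2889]
eef_rot: [-34.3, 90.0, 91.1]
contact_force: [0.4, 0.2, -0.3]
gripper_width: 0.0167
```

Request:
play_rows --series '[0, 0.015, -0.029, 0, 0, 0.015, -0.029, 0, 0, 0.015, -0.029, 0, 0, 0.015, -0.029, 0, 0, 0.015, -0.029, 0]'

```text
time_s: 5.67
tcp_pos: [0.497, -0.0458, 0.2889]
eef_rot: [-67.8, 90.0, 57.6]
contact_force: [0.9, 0.8, -0.1]
gripper_width: 0.0171
```

Request:
play_rows --series '[0, 0.015, -0.029, 0, 0, 0.015, -0.029, 0, 0, 0.015, -0.029, 0, 0, 0.015, -0.029, 0, 0, 0.015, -0.029, 0]'

```text
time_s: 6.08
tcp_pos: [0.5196, -0.2074, 0.2888]
eef_rot: [-6.0, 90.0, 119.5]
contact_force: [-0.1, 0.2, -0.6]
gripper_width: 0.017
```

```bash
python3 - <<'E'
from h import *
from plant import get_state
s=get_state(); print(s['time_s'],s['joints'].round(1),s['tcp_pos'],s['gripper_width'])
print(plan(s,un(0,.2655,.1),-54.67))
E
```

```text
6.0833 [ -1.7   7.7  -8.4  -0.  -74.  -52.9] [ 0.51961842 -0.20735015  0.288782  ] 0.017006548233137766
['shift tool', array([ 0.1888,  0.0387, -0.0791]), 'spin', np.float64(0.0016)]
```

Request:
play_rows --series '[0, 0.013, -0.027, 0, 0, 0.013, -0.026, 0, 0.01, 0.0127, -0.0261, 0, 0.03, 0, 0, 0, 0.035, 0, 0, 0]'

```text
time_s: 6.5
tcp_pos: [0.5349, -0.2947, 0.2144]
eef_rot: [-143.2, 89.8, -17.9]
contact_force: [0.0, -0.4, -0.9]
gripper_width: 0.0174
```

Request:
play_rows --series '[0.035, 0, 0, 0, 0.035, 0, 0, 0, 0.02, 0, 0, 0, 0.01, 0, 0, 0, 0, 0, 0, 0]'

```text
time_s: 6.92
tcp_pos: [0.5327, -0.2921, 0.1114]
eef_rot: [39.8, 89.7, 165.2]
contact_force: [-0.1, -0.5, -0.3]
gripper_width: 0.017
```

```bash
python3 - <<'E'
from h import *
from plant import get_state,capture
s=get_state(); print(s['time_s'],s['joints'].round(1),s['tcp_pos'],s['gripper_width'],s['contact_force'])
print(cr(s['tcp_pos']),plan(s,un(0,.2655,.025),-54.67))
for n in('side','top'):
    c=capture(n); pickle.dump(c,open(f'{n}3.pkl','wb'))
R=lambda i,f:cv2.resize(i,None,fx=f,fy=f,interpolation=cv2.INTER_CUBIC)
c=load('side3.pkl');t=load('top3.pkl')
cv2.imwrite('pics/f3.png',R(c['img'][140:220,280:380],7)); cv2.imwrite('pics/g3.png',R(t['img'][190:300,375:480],7))
E
```

```text
6.9167 [-10.4  19.9 -16.4  -0.  -53.9 -44.3] [ 0.53271241 -0.29213233  0.11142193] 0.017045839254640188 [-0.08316557 -0.54933504 -0.29430868]
[[-0.00240872  0.26566967]] ['shift tool', array([ 0.0864, -0.0001, -0.0027]), 'spin', np.float64(0.0007)]
```

View pics/f3.png

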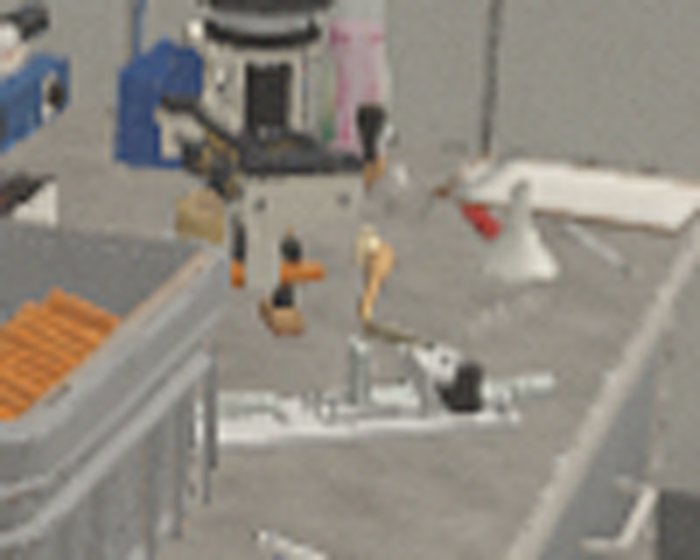

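View pics/g3.png

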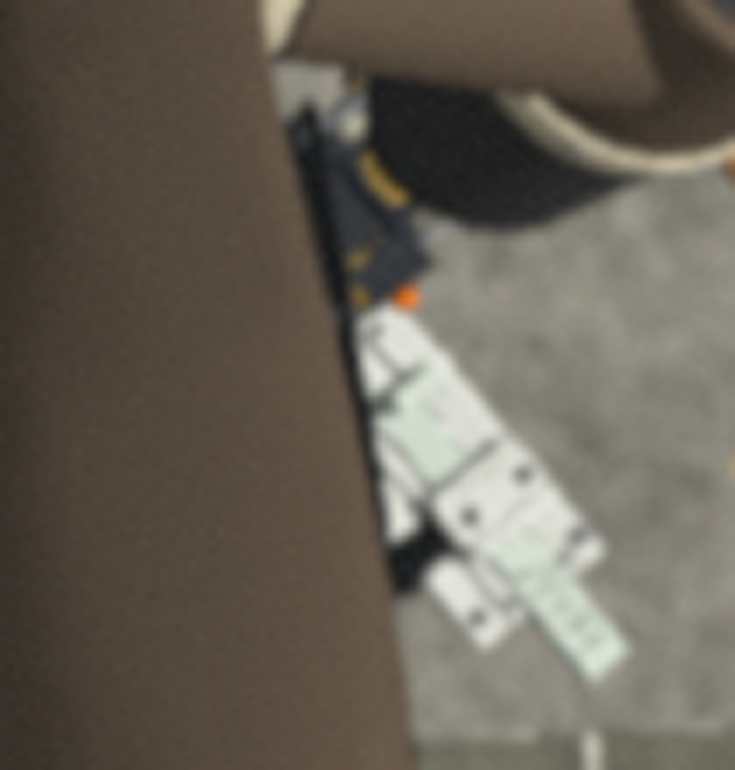

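```bash
python3 - <<'E'
from h import *
t=load('top3.pkl')
big=cv2.resize(t['img'],None,fx=6,fy=6,interpolation=cv2.INTER_CUBIC)
m=orange(big,[6*v for v in (425,225,445,240)],130); ys,xs=np.nonzero(m); uv=np.c_[(xs+.5)/6-.5,(ys+.5)/6-.5]
q=cr(plane(t,uv,.116)); print(len(q),q.min(0),q.max(0),q.mean(0))
E
```

```text
308 [-0.0046535   0.21446815] [0.00489716 0.22329347] [1.05921304e-04 2.19094275e-01]
```

Request:
play_rows --series '[0.022, -0.004, -0.0012, 0, 0.022, 0, 0, 0, 0.018, 0, 0, 0, 0.012, 0, 0, 0, 0.005, 0, 0, 0]'

```text
time_s: 7.43
tcp_pos: [0.539, -0.2911, 0.0351]
eef_rot: [-139.7, 90.0, -14.3]
contact_force: [-0.0, 0.4, -0.7]
gripper_width: 0.0169
```

Request:
play_rows --series '[0.001, 0, 0, 0, 0.001, 0, 0, 0, 0, 0, 0, 0, 0, 0, 0, 0, 0, 0, 0, 0]'

```text
time_s: 7.85
tcp_pos: [0.5391, -0.2911, 0.0338]
eef_rot: [-139.6, 89.9, -14.3]
contact_force: [-0.8, -0.1, -0.2]
gripper_width: 0.0166
```

Request:
play_rows --series '[0.001, 0, 0, 0, 0.001, 0, 0, 0, 0.001, 0, 0, 0, 0.001, 0, 0, 0, 0, 0, 0, 0]'

```text
time_s: 8.27
tcp_pos: [0.5384, -0.2909, 0.0285]
eef_rot: [42.4, 90.0, 167.7]
contact_force: [0.0, -0.1, -0.4]
gripper_width: 0.0177
```

```bash
python3 - <<'E'
from h import *
from plant import get_state,capture
s=get_state(); print(s['tcp_pos'],s['contact_force'],s['moment'],cr(s['tcp_pos']))
c=capture('side');pickle.dump(c,open('side4.pkl','wb'))
R=lambda i,f:cv2.resize(i,None,fx=f,fy=f,interpolation=cv2.INTER_CUBIC)
cv2.imwrite('pics/f4.png',R(c['img'][150:215,285:365],8))
E
```

```text
[ 0.53838085 -0.29094269  0.0285157 ] [ 0.01956572 -0.09666233 -0.4159015 ] [ 0.04109327 -0.14637748 -0.01092294] [[-1.01294018e-04  2.70982133e-01]]
```

View pics/f4.png

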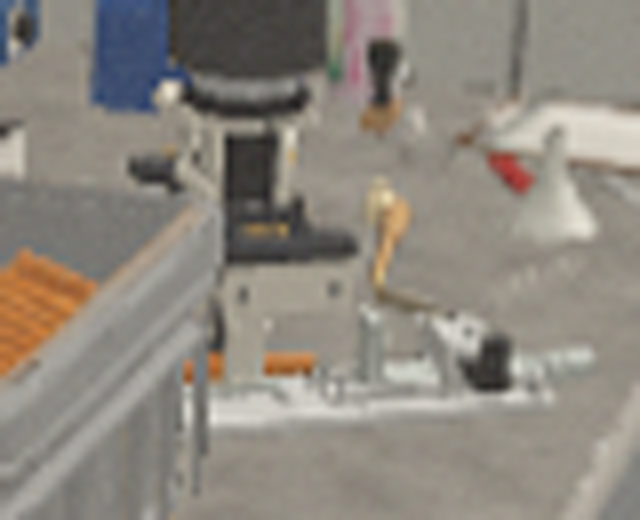

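Request:
play_rows --series '[0.001, 0, 0, 0, 0, 0, 0, 0, 0.001, 0, 0, 0, 0, 0, 0, 0, 0, 0, 0, 0]'

```text
time_s: 8.73
tcp_pos: [0.539, -0.2913, 0.0272]
eef_rot: [-155.2, 89.9, -29.8]
contact_force: [0.1, -2.1, 1.6]
gripper_width: 0.017
```

Request:
play_rows --series '[0, 0, 0, 0, 0, 0, 0, 0, 0, 0, 0, 0, 0, 0, 0, 0, 0, 0, 0, 0]' --jaw 45

```text
time_s: 9.15
tcp_pos: [0.5383, -0.2908, 0.0266]
eef_rot: [29.0, 90.0, 154.4]
contact_force: [-0.1, -0.8, -0.3]
gripper_width: 0.0385
```

Request:
play_rows --series '[-0.005, 0, 0, 0, -0.015, 0, 0, 0, -0.025, 0, 0, 0, -0.03, 0, 0, 0, -0.03, 0, 0, 0]'

```text
time_s: 9.57
tcp_pos: [0.538, -0.2908, 0.1329]
eef_rot: [45.3, 89.9, 170.6]
contact_force: [0.0, -0.7, -0.8]
gripper_width: 0.0393
```

```bash
python3 - <<'E'
from h import *
from plant import get_state,capture
s=get_state(); print(s['tcp_pos'],s['contact_force'],s['gripper_width'],cr(s['tcp_pos']))
for n in('side','top'):
    c=capture(n); pickle.dump(c,open(f'{n}5.pkl','wb'))
R=lambda i,f:cv2.resize(i,None,fx=f,fy=f,interpolation=cv2.INTER_CUBIC)
c=load('side5.pkl');t=load('top5.pkl')
cv2.imwrite('pics/f5.png',np.hstack([R(c['img'][150:215,295:365],8)[:,:],])); cv2.imwrite('pics/g5.png',R(t['img'][190:300,375:480],6))
E
```

```text
[ 0.53800111 -0.29084107  0.1328918 ] [ 0.00288475 -0.73122871 -0.77121526] 0.039332871991146545 [[-0.00040379  0.2707311 ]]
```

View pics/f5.png

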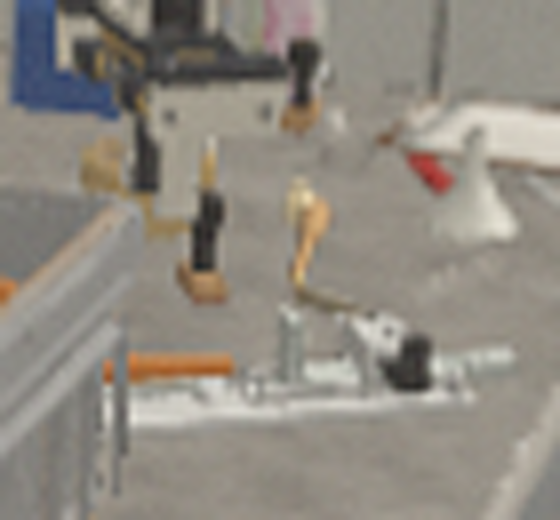

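View pics/g5.png

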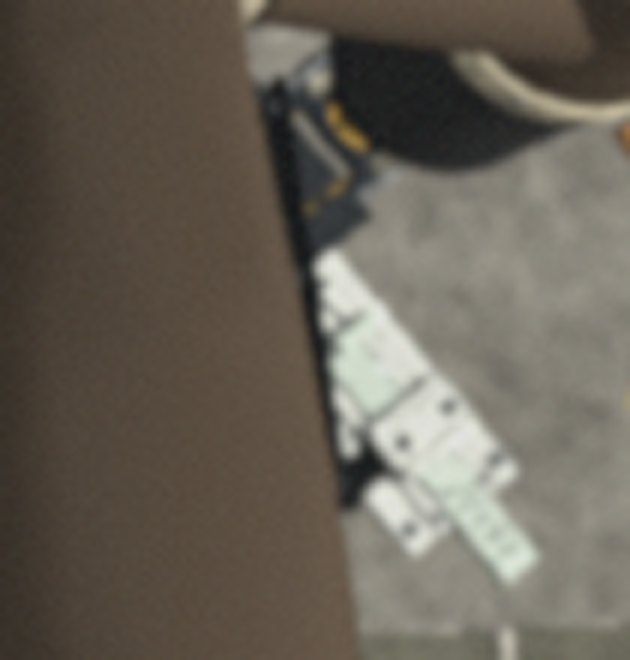

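Request:
play_rows --series '[-0.035, 0, 0, 0, -0.03, 0, 0.02, 0, -0.03, 0, 0.028, 0, -0.02, 0, 0.035, 0, -0.015, 0, 0.035, 0]'

```text
time_s: 10.08
tcp_pos: [0.47, -0.1943, 0.2638]
eef_rot: [-135.0, 89.9, -9.7]
contact_force: [0.5, 1.9, 0.5]
gripper_width: 0.0397
```

Request:
play_rows --series '[0, 0, 0.035, 0, 0, 0, 0.035, 0, 0, 0, 0.035, 0, 0, 0, 0.035, 0, 0, 0, 0.02, 0]'

```text
time_s: 10.5
tcp_pos: [0.3756, -0.0629, 0.262]
eef_rot: [-76.4, 89.9, 49.0]
contact_force: [0.5, -1.1, -0.4]
gripper_width: 0.0398
```

```bash
python3 - <<'E'
from h import *
from plant import get_state,capture
s=get_state(); print(s['time_s'],s['tcp_pos'],s['contact_force'],s['gripper_width'],cr(s['tcp_pos']))
for n in('side','top'):
    c=capture(n); pickle.dump(c,open(f'{n}6.pkl','wb'))
R=lambda i,f:cv2.resize(i,None,fx=f,fy=f,interpolation=cv2.INTER_CUBIC)
c=load('side6.pkl');t=load('top6.pkl')
cv2.imwrite('pics/f6.png',np.hstack([R(c['img'][150:215,295:365],8)[:,:],])); cv2.imwrite('pics/g6.png',R(t['img'][190:290,380:480],8)[:,:800]); cv2.imwrite('pics/top6.png',t['img'])
E
```

```text
10.5 [ 0.37555908 -0.06287999  0.26198674] [ 0.5067942  -1.10893221 -0.42832572] 0.03975644351836875 [[-0.28032018  0.27003166]]
```

View pics/g6.png

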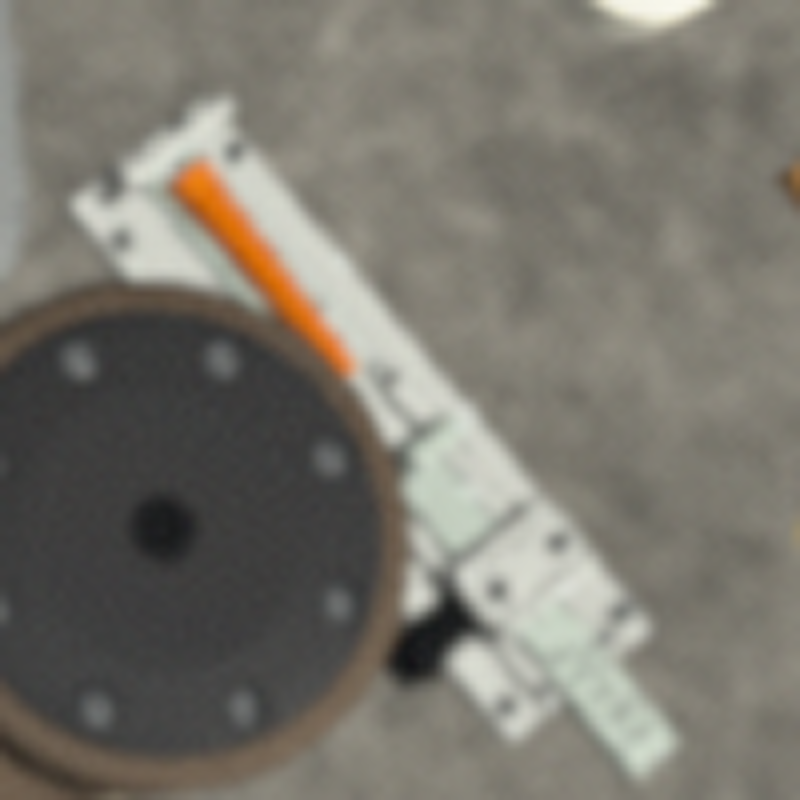

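View pics/f6.png

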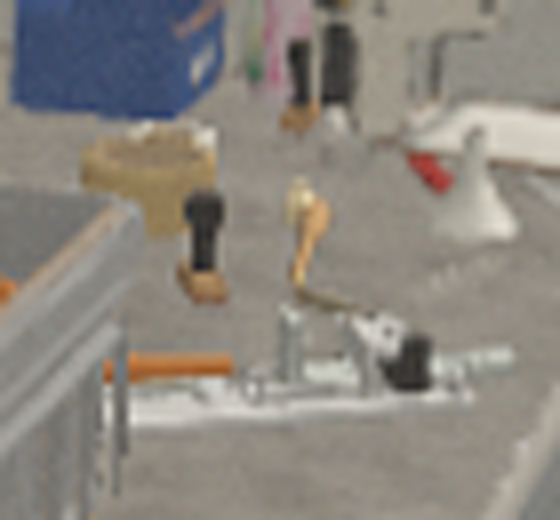

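```bash
python3 - <<'E'
from h import *
t=load('top6.pkl')
pg=lambda p:((np.array(p)+.5)/8-.5)+[380,190]
big=cv2.resize(t['img'],None,fx=8,fy=8,interpolation=cv2.INTER_CUBIC)
m=orange(big,[8*v for v in (398,205,428,240)],130); ys,xs=np.nonzero(m); uv=np.c_[(xs+.5)/8-.5,(ys+.5)/8-.5]
q=cr(plane(t,uv,.031)); lo,hi=q[:,1].min(),q[:,1].max(); print(lo,hi,hi-lo)
for a in np.arange(lo,hi,.012):
    k=q[(q[:,1]>=a)&(q[:,1]<a+.012)]; print(round(a,3),k[:,0].min().round(4),k[:,0].max().round(4))
print('plate top inner edge z52',cr(plane(t,[pg((135,190)),pg((205,140)),pg((238,115)),pg((110,165)),pg((222,95))],.052)).round(4))
print('head front z58',cr(plane(t,[pg((445,415)),pg((412,440)),pg((385,465))],.058)).round(4))
print('wedge z60',cr(plane(t,[pg((395,660)),pg((410,685)),pg((445,655))],.060)).round(4), cr(plane(t,[pg((395,660)),pg((410,685)),pg((445,655))],.040)).round(4))
print('bridge z46 front',cr(plane(t,[pg((455,560)),pg((530,505)),pg((497,588)),pg((560,540))],.046)).round(4))
E
```

```text
0.2208510932471416 0.3170285608171419 0.09617746757000031
0.221 -0.0049 0.0045
0.233 -0.0061 0.0049
0.245 -0.0074 0.0055
0.257 -0.006 0.0062
0.269 -0.0057 0.0072
0.281 -0.0056 0.008
0.293 -0.0068 0.0085
0.305 -0.007 0.0092
0.317 0.0008 0.0053
plate top inner edge z52 [[-0.0255  0.3232]
 [ 0.0081  0.3218]
 [ 0.0244  0.3215]
 [-0.0268  0.3363]
 [ 0.0246  0.3311]]
head front z58 [[ 0.0089  0.1882]
 [-0.007   0.1887]
 [-0.0211  0.1878]]
wedge z60 [[-0.066   0.1318]
 [-0.0676  0.1216]
 [-0.0503  0.122 ]] [[-0.0599  0.129 ]
 [-0.0615  0.1186]
 [-0.0439  0.119 ]]
bridge z46 front [[-0.0197  0.144 ]
 [ 0.0161  0.1423]
 [-0.0141  0.1267]
 [ 0.0164  0.1257]]
```

Request:
play_rows --series '[0, 0.01, -0.025, 0, 0, 0.011, -0.036, 0, 0, 0.011, -0.036, 0, 0, 0.011, -0.036, 0, 0, 0.011, -0.036, 0]' --jaw 50

```text
time_s: 11.02
tcp_pos: [0.4318, -0.2357, 0.2618]
eef_rot: [-134.9, 90.0, -9.6]
contact_force: [0.8, 1.1, 0.6]
gripper_width: 0.0438
```

Request:
play_rows --series '[0, 0.011, -0.036, 0, 0.01, 0.011, -0.036, 0, 0.03, 0.011, -0.036, 0, 0.035, 0, -0.003, 0, 0.035, 0, 0, 0]'

```text
time_s: 11.43
tcp_pos: [0.4675, -0.341, 0.154]
eef_rot: [-169.6, 90.0, -44.5]
contact_force: [0.2, 1.0, -1.8]
gripper_width: 0.0434
```

Request:
play_rows --series '[0.03, 0, 0, 0, 0.02, 0, 0, 0, 0.005, 0, 0, 0, 0, 0, 0, 0, 0, 0, 0, 0]'

```text
time_s: 11.85
tcp_pos: [0.4677, -0.3388, 0.1017]
eef_rot: [177.6, 90.0, -57.0]
contact_force: [1.0, 0.3, 0.2]
gripper_width: 0.0437
```

```bash
python3 - <<'E'
from h import *
from plant import get_state,capture
s=get_state(); print(s['time_s'],s['tcp_pos'],s['contact_force'],s['gripper_width'],cr(s['tcp_pos']))
print(plan(s,un(0,.183,.034),-54.67))
c=capture('side'); pickle.dump(c,open('side7.pkl','wb'))
R=lambda i,f:cv2.resize(i,None,fx=f,fy=f,interpolation=cv2.INTER_CUBIC)
cv2.imwrite('pics/f7.png',R(c['img'][150:215,295:365],8))
E
```

```text
11.85 [ 0.46773617 -0.33880727  0.10167488] [0.95290552 0.34582909 0.22460066] 0.04367426420449075 [[-0.00190445  0.18566837]]
['shift tool', array([ 0.0677,  0.0027, -0.0018]), 'spin', np.float64(0.0004)]
```

View pics/f7.png

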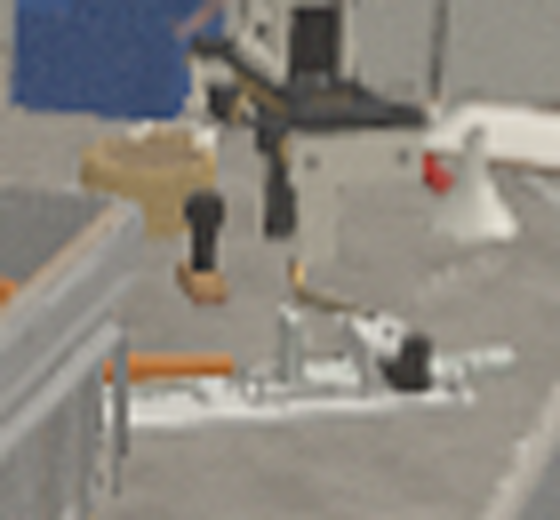

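Request:
play_rows --series '[0.02, 0.002, -0.0015, 0, 0.02, 0, 0, 0, 0.015, 0, 0, 0, 0.01, 0, 0, 0, 0.002, 0, 0, 0]'

```text
time_s: 12.32
tcp_pos: [0.4664, -0.3405, 0.0336]
eef_rot: [16.0, 90.0, 141.3]
contact_force: [0.9, -0.5, 0.5]
gripper_width: 0.0438
```

```bash
python3 - <<'E'
from h import *
from plant import get_state,capture
s=get_state(); print(s['time_s'],s['tcp_pos'],s['contact_force'],s['gripper_width'],cr(s['tcp_pos']))
c=capture('side'); pickle.dump(c,open('side8.pkl','wb'))
R=lambda i,f:cv2.resize(i,None,fx=f,fy=f,interpolation=cv2.INTER_CUBIC)
cv2.imwrite('pics/f8.png',R(c['img'][150:215,295:365],8))
E
```

```text
12.3167 [ 0.46643399 -0.34047676  0.03364463] [ 0.91800375 -0.48277001  0.46598232] 0.0437698437099059 [[-0.00129545  0.18364057]]
```

View pics/f8.png

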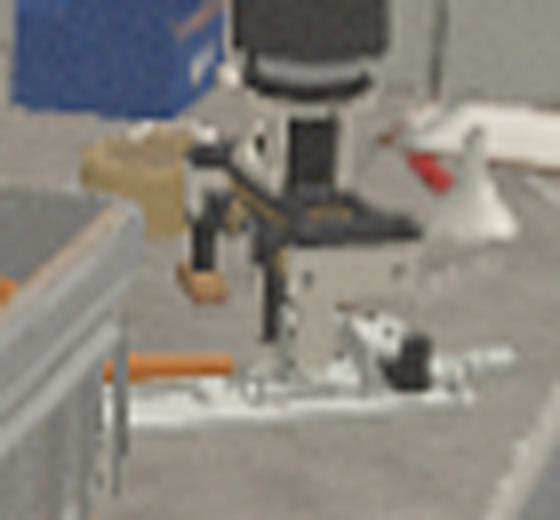

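Fingers straddle the head (hidden behind the near finger at about (315,340) of the crop); close gently.

Request:
play_rows --series '[0, 0, 0, 0, 0, 0, 0, 0, 0, 0, 0, 0, 0, 0, 0, 0, 0, 0, 0, 0]' --jaw 0 --squeeze 6

```text
time_s: 12.78
tcp_pos: [0.4682, -0.3416, 0.0351]
eef_rot: [-154.9, 89.8, -29.5]
contact_force: [1.6, -3.8, -1.6]
gripper_width: 0.0238
```

Request:
play_rows --series '[0, 0, 0, 0, 0, 0, 0, 0, 0, 0, 0, 0, 0, 0, 0, 0, 0, 0, 0, 0]'

```text
time_s: 13.2
tcp_pos: [0.4682, -0.3416, 0.035]
eef_rot: [-154.7, 89.8, -29.3]
contact_force: [3.0, -4.5, -1.1]
gripper_width: 0.024
```

Request:
play_rows --series '[0, -0.002, -0.001, 0, 0, -0.004, 0, 0, 0, -0.005, 0, 0, 0, -0.005, 0, 0, 0, -0.004, 0, 0]'

```text
time_s: 13.62
tcp_pos: [0.4845, -0.3301, 0.0349]
eef_rot: [-160.1, 89.9, -34.7]
contact_force: [0.4, -3.1, 5.7]
gripper_width: 0.0242
```

```bash
python3 - <<'E'
from h import *
from plant import get_state,capture
s=get_state(); print(s['time_s'],s['tcp_pos'],s['contact_force'],s['gripper_width'],cr(s['tcp_pos']),'F cr',s['contact_force'][:2]@X,s['contact_force'][:2]@U)
c=capture('side'); pickle.dump(c,open('side9.pkl','wb'))
R=lambda i,f:cv2.resize(i,None,fx=f,fy=f,interpolation=cv2.INTER_CUBIC)
cv2.imwrite('pics/f9.png',R(c['img'][150:215,295:365],8))
E
```

```text
13.6167 [ 0.48450511 -0.3301044   0.03494193] [ 0.41323355 -3.07218656  5.74733593] 0.02417197859691754 [[0.00069268 0.2043818 ]] F cr 2.745363760904592 -1.439468661625522
```

View pics/f9.png

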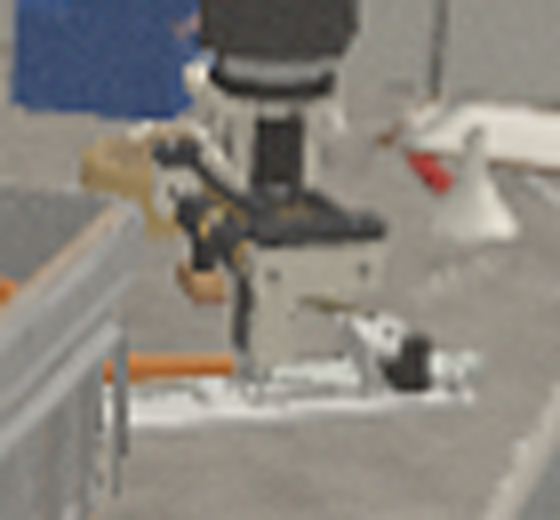

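Request:
play_rows --series '[0, -0.003, 0, 0, 0, -0.003, 0, 0, 0, -0.002, 0, 0, 0, -0.002, 0, 0, 0, -0.002, 0, 0]'

```text
time_s: 14.08
tcp_pos: [0.4943, -0.3232, 0.035]
eef_rot: [-158.6, 89.9, -33.2]
contact_force: [-0.8, -3.6, 5.9]
gripper_width: 0.0239
```

Request:
play_rows --series '[0, -0.001, 0, 0, 0, -0.001, 0, 0, 0, -0.001, 0, 0, 0, -0.001, 0, 0, 0, 0, 0, 0]'

```text
time_s: 14.5
tcp_pos: [0.4976, -0.3209, 0.035]
eef_rot: [-156.1, 89.9, -30.8]
contact_force: [0.6, -2.4, 5.1]
gripper_width: 0.0239
```

```bash
cat > st.py <<'E'
from h import *
from plant import get_state,capture
import sys
s=get_state(); print(s['time_s'],s['tcp_pos'].round(4),'F',s['contact_force'].round(1),s['gripper_width'].round(4),cr(s['tcp_pos']).round(4),'F cr',s['contact_force'][:2]@X,s['contact_force'][:2]@U)
if len(sys.argv)>1:
    c=capture('side'); pickle.dump(c,open(sys.argv[1]+'.pkl','wb'))
    R=lambda i,f:cv2.resize(i,None,fx=f,fy=f,interpolation=cv2.INTER_CUBIC)
    cv2.imwrite('pics/'+sys.argv[1]+'.png',R(c['img'][150:215,295:365],8))
E
python3 st.py s10
```

```text
Traceback (most recent call last):
  File "st.py", line 4, in <module>
    s=get_state(); print(s['time_s'],s['tcp_pos'].round(4),'F',s['contact_force'].round(1),s['gripper_width'].round(4),cr(s['tcp_pos']).round(4),'F cr',s['contact_force'][:2]@X,s['contact_force'][:2]@U)
                                                                                           ^^^^^^^^^^^^^^^^^^^^^^^^
AttributeError: 'float' object has no attribute 'round'
```

```bash
sed -i "s/s\['gripper_width'\].round(4)/round(s['gripper_width'],4)/" st.py; python3 st.py s10
```

```text
14.5 [ 0.4976 -0.3209  0.035 ] F [ 0.6 -2.4  5.1] 0.0239 [[0.0008 0.2204]] F cr 2.2705920883221236 -0.920433890906186
```

View pics/s10.png

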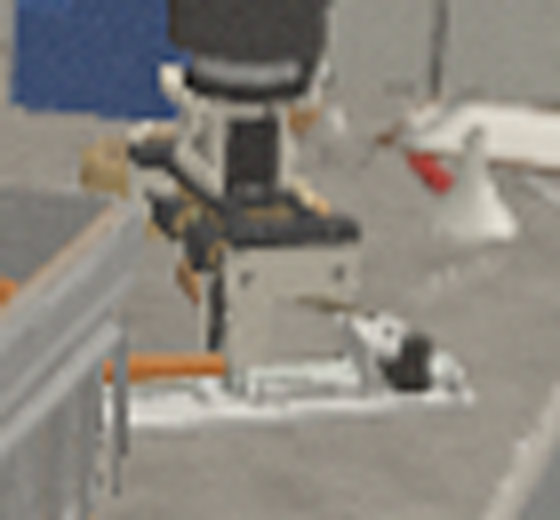

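Request:
play_rows --series '[0, -0.0005, 0, 0, 0, -0.0005, 0, 0, 0, 0, 0, 0, 0, 0, 0, 0, 0, 0, 0, 0]'

```text
time_s: 14.97
tcp_pos: [0.4983, -0.3203, 0.035]
eef_rot: [-155.4, 89.9, -30.0]
contact_force: [-0.7, -2.5, 5.6]
gripper_width: 0.0236
```

```bash
python3 st.py
```

```text
14.9667 [ 0.4983 -0.3203  0.035 ] F [-0.7 -2.5  5.6] 0.0236 [[0.0007 0.2213]] F cr 1.625338808593386 -2.0431661447399403
```

Request:
play_rows --series '[0, -0.0005, 0, 0, 0, -0.0005, 0, 0, 0, -0.0005, 0, 0, 0, 0, 0, 0, 0, 0, 0, 0]'

```text
time_s: 15.38
tcp_pos: [0.4988, -0.32, 0.0349]
eef_rot: [171.1, 89.9, -63.6]
contact_force: [-2.1, -5.9, 5.5]
gripper_width: 0.0245
```

```bash
python3 st.py
```

```text
15.3833 [ 0.4988 -0.32    0.0349] F [-2.1 -5.9  5.5] 0.0245 [[0.0007 0.2219]] F cr 3.596819795645666 -5.108407000699695
```

Request:
play_rows --series '[0, -0.0005, 0, 0, 0, -0.0005, 0, 0, 0, -0.0005, 0, 0, 0, 0, 0, 0, 0, 0, 0, 0]'

```text
time_s: 15.8
tcp_pos: [0.4996, -0.3194, 0.0345]
eef_rot: [144.4, 89.9, -90.2]
contact_force: [-1.8, -9.1, 2.6]
gripper_width: 0.024
```

```bash
python3 st.py
```

```text
15.8 [ 0.4996 -0.3194  0.0345] F [-1.8 -9.1  2.6] 0.024 [[0.0007 0.2229]] F cr 6.420668430632075 -6.7557421123429675
```

Request:
play_rows --series '[0, 0, 0, 0, 0, 0, 0, 0, 0, 0, 0, 0, 0, 0, 0, 0, 0, 0, 0, 0]' --jaw 50

```text
time_s: 16.22
tcp_pos: [0.4996, -0.3179, 0.0337]
eef_rot: [15.0, 90.0, 140.3]
contact_force: [-0.7, -0.2, 0.4]
gripper_width: 0.0431
```

Request:
play_rows --series '[-0.01, 0, 0, 0, -0.025, 0, 0, 0, -0.035, 0, 0, 0, -0.035, 0, 0, 0, -0.035, 0, 0, 0]'

```text
time_s: 16.63
tcp_pos: [0.4992, -0.318, 0.1762]
eef_rot: [82.4, 90.0, -152.2]
contact_force: [1.1, 0.4, -0.7]
gripper_width: 0.0435
```

Request:
play_rows --series '[-0.035, 0, 0.035, 0, -0.02, 0, 0.035, 0, -0.02, 0, 0.035, 0, -0.01, 0, 0.035, 0, 0, 0, 0.035, 0]'

```text
time_s: 17.05
tcp_pos: [0.4016, -0.1793, 0.2565]
eef_rot: [-132.6, 89.7, -7.2]
contact_force: [0.5, 1.3, 1.1]
gripper_width: 0.044
```

Request:
play_rows --series '[0, -0.02, 0.03, 0, 0, -0.02, 0.03, 0, 0, -0.02, 0.03, 0, 0, -0.01, 0.03, 0, 0, 0, 0, 0]' --jaw 0

```text
time_s: 17.47
tcp_pos: [0.3882, -0.0378, 0.2544]
eef_rot: [-83.9, 89.8, 41.7]
contact_force: [-0.4, -0.8, -0.6]
gripper_width: 0.0161
```

```bash
python3 st.py s11; python3 - <<'E'
from h import *
from plant import capture
c=capture('top'); pickle.dump(c,open('top11.pkl','wb'))
cv2.imwrite('pics/g11.png',cv2.resize(c['img'][190:290,380:480],None,fx=8,fy=8,interpolation=cv2.INTER_CUBIC)[:600])
E
```

```text
17.4667 [ 0.3882 -0.0378  0.2544] F [-0.4 -0.8 -0.6] 0.0161 [[-0.2935  0.2949]] F cr 0.45365155492963344 -0.7546074810429221
```

View pics/g11.png

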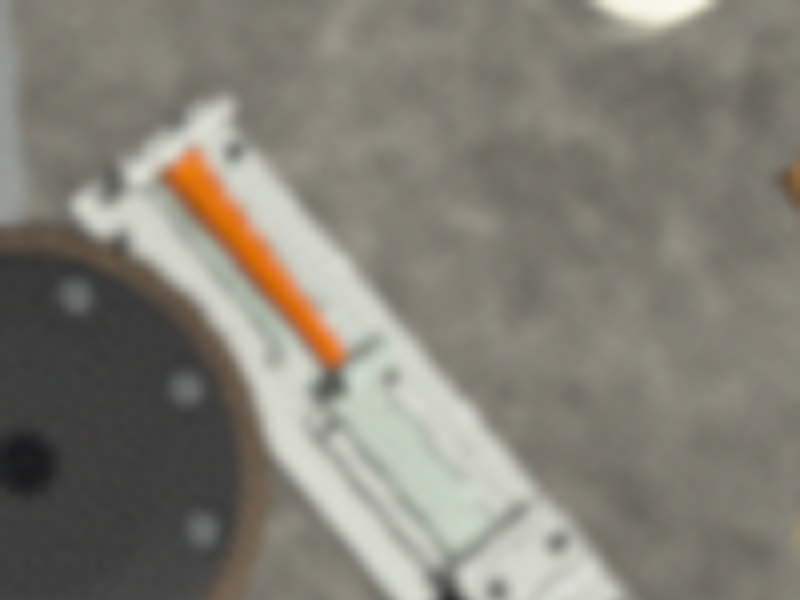

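View pics/s11.png

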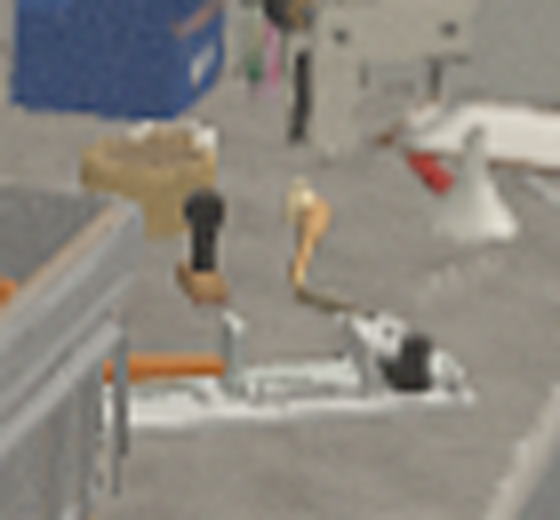

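```bash
python3 - <<'E'
from h import *
t=load('top11.pkl')
pg=lambda p:((np.array(p)+.5)/8-.5)+[380,190]
big=cv2.resize(t['img'],None,fx=8,fy=8,interpolation=cv2.INTER_CUBIC)
m=orange(big,[8*v for v in (398,203,428,240)],130); ys,xs=np.nonzero(m); uv=np.c_[(xs+.5)/8-.5,(ys+.5)/8-.5]
q=cr(plane(t,uv,.031)); lo,hi=q[:,1].min(),q[:,1].max(); print(lo,hi,hi-lo)
for a in (lo+.005,hi-.017):
    k=q[(q[:,1]>=a)&(q[:,1]<a+.012)]; print(round(a,3),k[:,0].min().round(4),k[:,0].max().round(4))
print('head front z58',cr(plane(t,[pg((380,342)),pg((345,370)),pg((318,390))],.058)).round(4))
E
```

```text
0.22513460632972393 0.3216422734607319 0.09650766713100795
0.23 -0.0046 0.0043
0.305 -0.0065 0.0092
head front z58 [[ 0.0077  0.2236]
 [-0.0096  0.2236]
 [-0.0225  0.2241]]
```

Request:
play_rows --series '[0, 0.01, -0.03, 0, 0, 0.015, -0.035, 0, 0, 0.015, -0.035, 0, 0, 0.015, -0.035, 0, 0, 0.015, -0.035, 0]'

```text
time_s: 17.98
tcp_pos: [0.4301, -0.2239, 0.2537]
eef_rot: [-151.3, 90.0, -26.1]
contact_force: [1.3, 0.6, 0.6]
gripper_width: 0.0003
```

Request:
play_rows --series '[0, 0.025, -0.0085, 0, 0, 0.025, 0, 0, 0.02, 0.025, 0, 0, 0.03, 0.02, 0, 0, 0.03, 0, 0, 0]'

```text
time_s: 18.4
tcp_pos: [0.3551, -0.2852, 0.1732]
eef_rot: [-141.1, 89.9, -16.0]
contact_force: [-0.2, 0.6, -0.6]
gripper_width: 0.0004
```

```bash
python3 st.py s12; python3 - <<'E'
from h import *
from plant import get_state,capture
print(plan(get_state(),un(-.115,.129,.046),-54.67))
c=capture('top'); pickle.dump(c,open('top12.pkl','wb'))
cv2.imwrite('pics/g12.png',cv2.resize(c['img'][190:290,380:480],None,fx=8,fy=8,interpolation=cv2.INTER_CUBIC)[200:])
E
```

```text
18.4 [ 0.3551 -0.2852  0.1732] F [-0.2  0.6 -0.6] 0.0004 [[-0.1108  0.1248]] F cr -0.660550866388515 0.16446803176559147
['shift tool', array([ 0.1212, -0.0051,  0.0005]), 'spin', np.float64(-0.0056)]
```

View pics/g12.png

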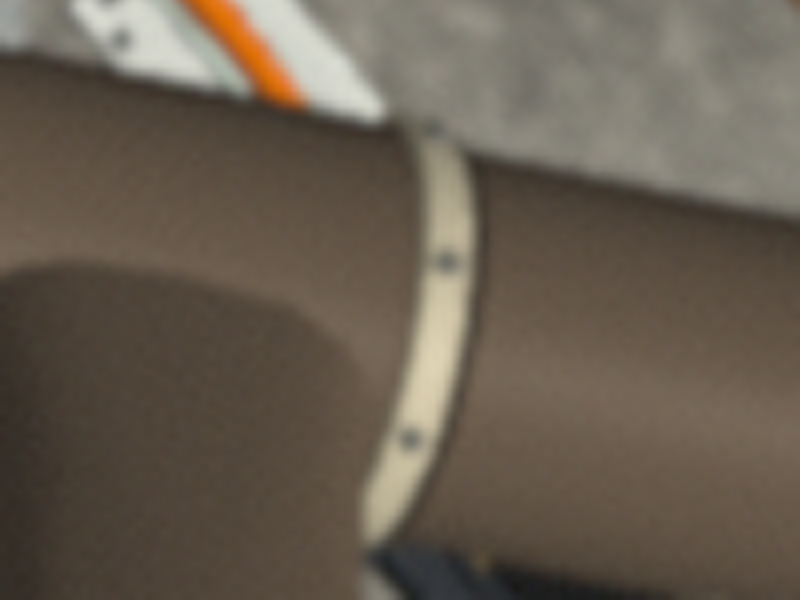

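View pics/s12.png

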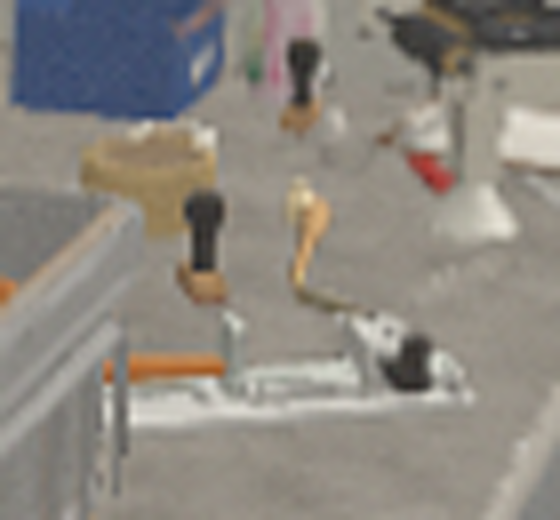

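Request:
play_rows --series '[0.03, -0.0045, 0, 0, 0.03, 0, 0, 0, 0.03, 0, 0, 0, 0.025, 0, 0, 0, 0.01, 0, 0, 0]'

```text
time_s: 18.92
tcp_pos: [0.3612, -0.2803, 0.0469]
eef_rot: [42.7, 89.8, 168.0]
contact_force: [-1.1, 0.6, 0.3]
gripper_width: 0.0005
```

```bash
python3 st.py s13
```

```text
18.9167 [ 0.3612 -0.2803  0.0469] F [-1.1  0.6  0.3] 0.0005 [[-0.1112  0.1326]] F cr -1.134405952004087 -0.5144302187719498
```

View pics/s13.png

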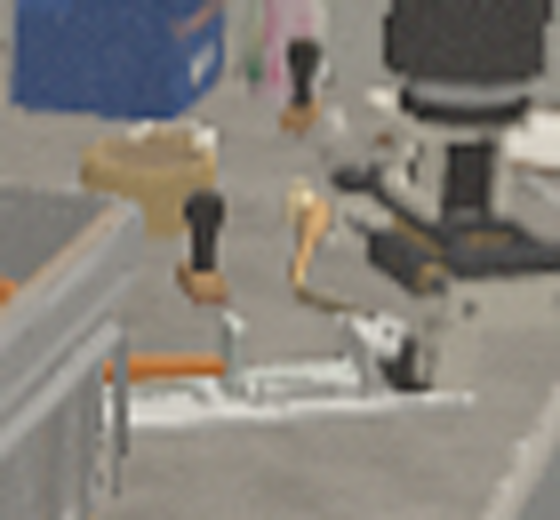

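Request:
play_rows --series '[0, 0.003, -0.003, 0, 0, 0, -0.004, 0, 0, 0, -0.004, 0, 0, 0, -0.004, 0, 0, 0, -0.003, 0]'

```text
time_s: 19.38
tcp_pos: [0.3707, -0.2972, 0.0494]
eef_rot: [-144.6, 89.9, -19.3]
contact_force: [-0.4, 0.5, 0.3]
gripper_width: 0.0004
```

```bash
python3 st.py s14
```

```text
19.3833 [ 0.3707 -0.2972  0.0494] F [-0.4  0.5  0.3] 0.0004 [[-0.0919  0.1306]] F cr -0.6381203149769964 -0.03916769471070349
```

View pics/s14.png

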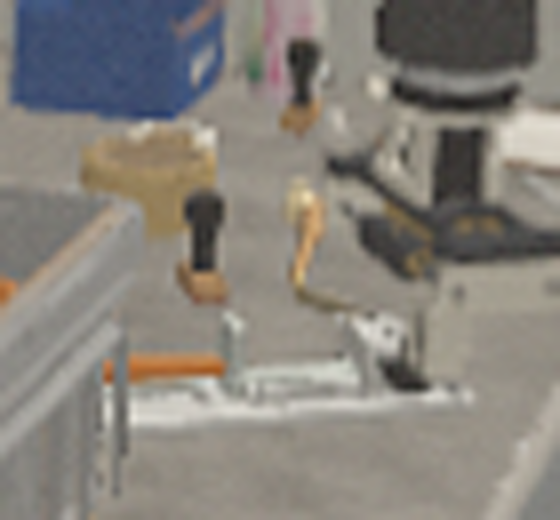

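Request:
play_rows --series '[0.002, 0, -0.003, 0, 0, 0, -0.003, 0, 0, 0, -0.003, 0, 0, 0, -0.003, 0, 0, 0, -0.002, 0]'

```text
time_s: 19.85
tcp_pos: [0.3779, -0.3082, 0.0463]
eef_rot: [124.0, 90.0, -110.6]
contact_force: [-0.6, -0.5, 0.4]
gripper_width: 0.0002
```

```bash
python3 st.py s15
```

```text
19.85 [ 0.3779 -0.3082  0.0463] F [-0.6 -0.5  0.4] 0.0002 [[-0.0788  0.1301]] F cr 0.048261540089885896 -0.8282082475204124
```

View pics/s15.png

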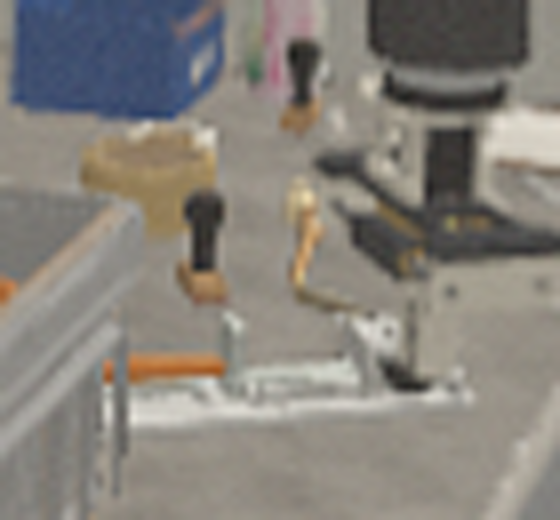

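Request:
play_rows --series '[0, 0, -0.002, 0, 0, 0, -0.002, 0, 0, 0, -0.002, 0, 0, 0, -0.002, 0, 0, 0, -0.002, 0]'

```text
time_s: 20.32
tcp_pos: [0.383, -0.3159, 0.0461]
eef_rot: [28.1, 89.9, 153.4]
contact_force: [-1.4, 1.8, -1.0]
gripper_width: 0.0007
```

```bash
python3 st.py
```

```text
20.3167 [ 0.383  -0.3159  0.0461] F [-1.4  1.8 -1. ] 0.0007 [[-0.0696  0.1298]] F cr -2.2626612356044 -0.09851811115260795
```

Request:
play_rows --series '[0, 0, -0.002, 0, 0, 0, -0.002, 0, 0, 0, -0.002, 0, 0, 0, -0.002, 0, 0, 0, 0, 0]'

```text
time_s: 20.73
tcp_pos: [0.3882, -0.3228, 0.0463]
eef_rot: [112.4, 90.0, -122.3]
contact_force: [-0.5, 1.1, -0.3]
gripper_width: 0.0005
```

```bash
python3 st.py s16
```

```text
20.7333 [ 0.3882 -0.3228  0.0463] F [-0.5  1.1 -0.3] 0.0005 [[-0.0609  0.1301]] F cr -1.1728189020475241 0.2600086410414206
```

View pics/s16.png

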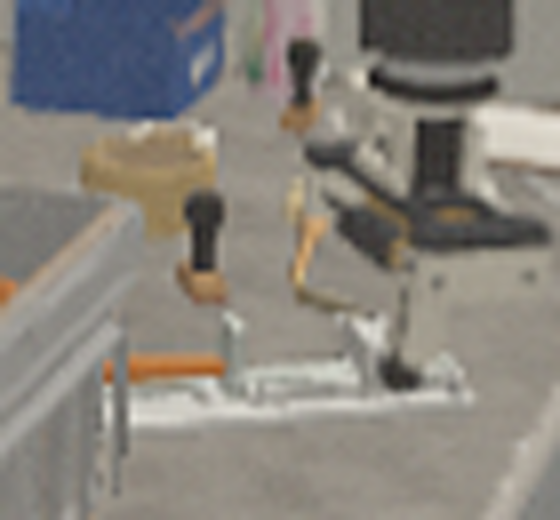

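Request:
play_rows --series '[0, 0, -0.002, 0, 0, 0, -0.002, 0, 0, 0, -0.001, 0, 0, 0, -0.001, 0, 0, 0, 0, 0]'

```text
time_s: 21.2
tcp_pos: [0.3899, -0.3257, 0.0461]
eef_rot: [10.7, 89.8, 136.1]
contact_force: [-3.6, 13.5, 7.8]
gripper_width: 0.0003
```

```bash
python3 st.py
```

```text
21.2 [ 0.3899 -0.3257  0.0461] F [-3.6 13.5  7.8] 0.0003 [[-0.0576  0.1298]] F cr -13.054079672183592 4.85318502134804
```

Request:
play_rows --series '[0, 0, -0.001, 0, 0, 0, -0.001, 0, 0, 0, -0.001, 0, 0, 0, 0, 0, 0, 0, 0, 0]'

```text
time_s: 21.62
tcp_pos: [0.3908, -0.3272, 0.046]
eef_rot: [11.0, 89.7, 136.3]
contact_force: [-4.6, 19.7, 10.4]
gripper_width: 0.0
```

```bash
python3 st.py s17
```

```text
21.6167 [ 0.3908 -0.3272  0.046 ] F [-4.6 19.7 10.4] 0.0 [[-0.0559  0.1296]] F cr -18.706832001994425 7.608562451724453
```

View pics/s17.png

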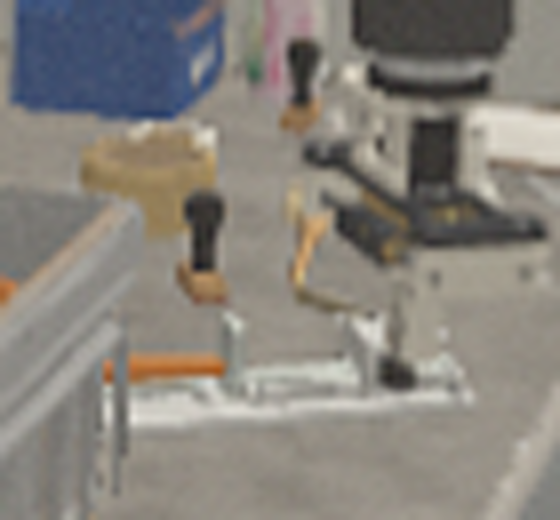

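Request:
play_rows --series '[0, 0, -0.0005, 0, 0, 0, 0, 0, 0, 0, 0, 0, 0, 0, 0, 0, 0, 0, 0, 0]'

```text
time_s: 22.08
tcp_pos: [0.3908, -0.3273, 0.0459]
eef_rot: [11.3, 89.6, 136.6]
contact_force: [-5.3, 21.3, 12.6]
gripper_width: 0.0004
```

Request:
play_rows --series '[0, 0, 0.003, 0, 0, 0, 0.008, 0, 0, 0, 0.015, 0, -0.02, 0, 0.015, 0, -0.035, 0, 0, 0]'

```text
time_s: 22.5
tcp_pos: [0.3658, -0.2945, 0.0989]
eef_rot: [31.7, 89.6, 157.0]
contact_force: [-0.1, 0.7, -0.3]
gripper_width: 0.0008
```

Request:
play_rows --series '[-0.035, -0.02, 0, 0, -0.035, -0.02, 0, 0, -0.035, -0.02, 0.01, 0, -0.03, -0.02, 0.02, 0, 0, -0.02, 0.02, 0]'

```text
time_s: 22.92
tcp_pos: [0.4262, -0.1985, 0.2431]
eef_rot: [-140.0, 89.3, -14.7]
contact_force: [1.8, 0.8, 0.5]
gripper_width: 0.0
```

Request:
play_rows --series '[0, -0.02, 0.03, 0, 0, -0.02, 0.035, 0, 0, -0.02, 0.035, 0, 0, -0.02, 0.035, 0, 0, -0.02, 0.035, 0]'

```text
time_s: 23.33
tcp_pos: [0.4054, -0.0, 0.2369]
eef_rot: [-107.3, 89.8, 18.0]
contact_force: [0.5, 0.5, -0.9]
gripper_width: 0.0001
```

```bash
python3 st.py s18; python3 - <<'E'
from h import *
from plant import capture
c=capture('top'); pickle.dump(c,open('top18.pkl','wb'))
cv2.imwrite('pics/g18.png',cv2.resize(c['img'][190:290,380:480],None,fx=7,fy=7,interpolation=cv2.INTER_CUBIC)[:600])
E
```

```text
23.3333 [ 0.4054 -0.      0.2369] F [ 0.5  0.5 -0.9] 0.0001 [[-0.3143  0.3307]] F cr -0.07506009663129885 0.7197754605492259
```

View pics/g18.png

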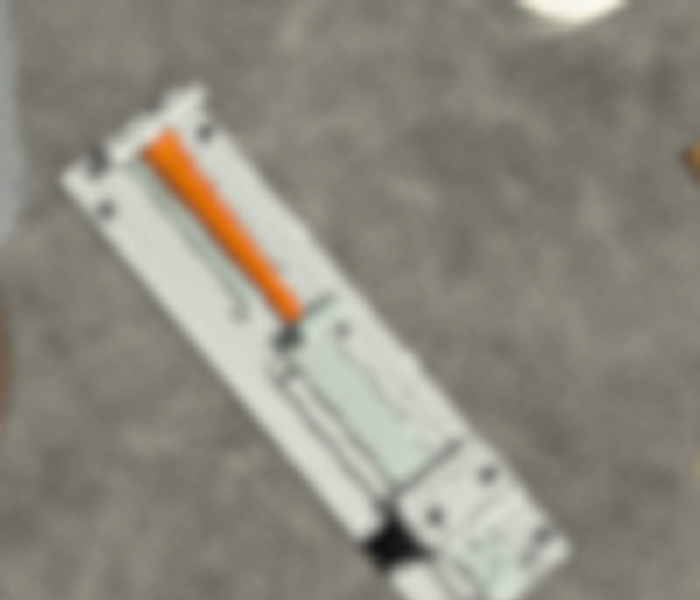

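View pics/s18.png

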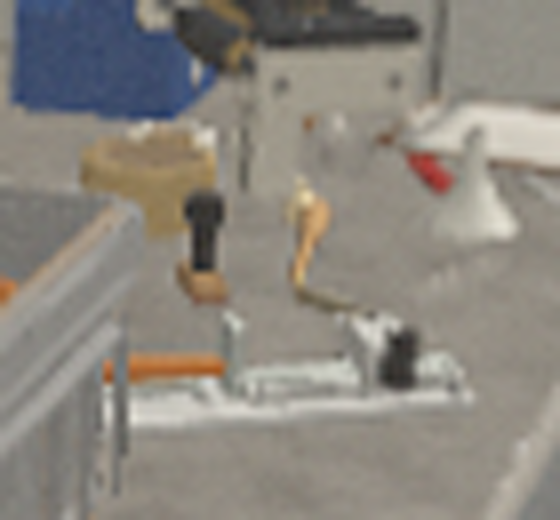

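```bash
python3 - <<'E'
from h import *
for n in ('top11.pkl','top18.pkl'):
    t=load(n)
    big=cv2.resize(t['img'],None,fx=8,fy=8,interpolation=cv2.INTER_CUBIC)
    m=orange(big,[8*v for v in (398,203,428,240)],130); ys,xs=np.nonzero(m); uv=np.c_[(xs+.5)/8-.5,(ys+.5)/8-.5]
    q=cr(plane(t,uv,.031)); print(n,q[:,1].min(),q[:,1].max())
    g=cv2.cvtColor(big,cv2.COLOR_BGR2HSV); k=np.zeros(g.shape[:2],bool); k[8*255:8*290,8*420:8*450]=1
    ys,xs=np.nonzero(k&(g[...,2]<60)); uv=np.c_[(xs+.5)/8-.5,(ys+.5)/8-.5]; q=cr(plane(t,uv,.055)); print('wedge',q.min(0) if len(q) else None)
t=load('top0.pkl'); big=cv2.resize(t['img'],None,fx=8,fy=8,interpolation=cv2.INTER_CUBIC); g=cv2.cvtColor(big,cv2.COLOR_BGR2HSV); k=np.zeros(g.shape[:2],bool); k[8*255:8*290,8*420:8*450]=1
ys,xs=np.nonzero(k&(g[...,2]<60)); uv=np.c_[(xs+.5)/8-.5,(ys+.5)/8-.5]; print('start wedge',cr(plane(t,uv,.055)).min(0))
from plant import close_job
print(close_job())
E
```

```text
top11.pkl 0.22513460632972393 0.3216422734607319
wedge [-0.06802462  0.1195051 ]
top18.pkl 0.22519235637291649 0.3216422734607319
wedge [-0.04964167  0.12099245]
start wedge [-0.06804548  0.11900655]
the job is handed in; nothing more can be done
None
```

I carried out the whole task and handed it in at about 23 s of the allowed 58 s; no verdict was reported.

- **Tube:** I took the capped tube at top-view pixel (201,263). It measured 102 mm against 92 mm for the open one, and the end cap was visible in a close crop. I laid it on the rods with its cap 6–7 mm short of the end plate.
- **Stop bar:** I took the bar's head with a 6 N grip and slid it about 38 mm. The force along the bar rose from its 2 N rub to about 7 N, which I took as snug, and I let go.
- **Wedge:** I pushed the tab with the shut fingers up to about 20 N along the cradle's x and then backed off.

**Last checks:**
- The wedge had gone in about 18 mm from where it started.
- The tube had not moved during the wedge push, to within 0.1 mm.
- It lay close to the middle line. Both the top and the side view showed its tip meeting the stop. In the top view its cap also met the end plate; from the side the crate hid that end.

**Not settled:**
- The wedge-to-bar force cannot be read directly. I judged it only from the push force and the travel.
- My estimates of the end plate's position differed by 2–3 mm (0.322 m from its top edge against 0.3255 m from the rods and the guides). The snug fit therefore rests on the force rise and the pictures as much as on the coordinates.
- While I pushed, the hand also felt about 12 N upwards and 8 N sideways, which I put down to the shape of the finger's back.
- I did not measure the open tube again at the end. The hand never went near it after the pick-up.

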